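Dock the slide rack, bolt it and fill it

ROBOT

A 6-joint arm with a two-finger parallel gripper is mounted at the origin on the work surface. World frame = base frame: x ahead of the robot, y to its left, z up, the work surface at z = 0. Lengths are in m, angles in degrees, forces in N, time in s.
With the tool pointing down it reaches from about 0.375 to 0.825 m from the base axis. Payload 5.5 kg.
Tool frame: the origin (TCP) lies at the very end of the fingers, on their centre line; the grasp point (between the pads) lies 19 mm behind it; z points along the fingers, y is the line along which they close (so a half turn about z gives the same grasp; the last joint's range is limited). The gripper opens to 85 mm and grips with 20 to 120 N. Pads are 22 mm wide; open, the fingers measure 114 mm over their backs; the gripper's body (76 mm by 85 mm) begins 54 mm behind the grasp point. The pads swing forward as they close: fully open they stand 13 mm farther back than shut.
Start: joints at [63.885, 17.962, -2.699, 69.339, 0, 90], TCP at [0.264, 0.539, 0.231] pointing down, gripper open.
Joint ranges: [-152.73, 152.73], [-39.44, 99.34], [-58.76, 71.6], [-118.89, 123.64], [-81.53, 83.1], [-180, 180]. Speed limits (degrees/s): [136.94, 136.94, 172.46, 180, 180, 180].

INTERFACE

Orientations are given as a 3x3 rotation matrix whose columns are the frame's x, y, z axes.
In Python, from plant import robot gives the robot as it stands. The module is installed in compiled form; this text tells all that it offers.
- The arm moves only by the shell command python3 -m crank 'ROWS' [OPENING]. ROWS is JSON, a list that holds one entry, the list of rows, each a list of 6 numbers: the shift along the tool's x, y, z in m, then the turn, a rotation vector about the tool's x, y, z in degrees. A call has 1 to 8 rows; each row is the pose to reach, as a shift and turn from the pose commanded when the call began, along the tool's axes at that moment; what a row does not reach only later rows make up. A row lasts 1/12 s, in which the tool goes at most 41.7 mm and 7.16 degrees, less where a joint would pass 70% of its speed; a pose out of reach is approached as far as the arm can. A call with a gripper value outside its range is refused whole. OPENING is the closure, from 0 (fully open) to 1 (shut), set as the call begins (- or left out, the last holds). The fingers move at their own pace and stop on an object; the grip force is fixed at half the most. Time passes only in rows, so rows that repeat a pose let the fingers close. It gives the time, the measured TCP pose, the force, the opening and the grip force at its end, in the units of the state.
- robot.state(): the state, without advancing time (a new reading comes with each control period).
- robot.capture(name): name is "scene" or "top" or "wrist"; returns a dict with "pixels" (400x640x3 uint8, red, green, blue), "fx", "fy", "cx", "cy" (pixels), "eye" and "orientation" of the camera in the world; the wrist camera has in their place "hand_eye" (4x4, takes a point from camera to tool coordinates, whose origin is the TCP and whose axes are the flange's). Camera axes: x right, y down, z forward; pixel columns grow to the right and rows downward; lengths in m; the calibration is good to about 2 mm. A picture is of the moment at which its call begins: read the wrist's pose just before it. There is no depth.
- robot.hand_in(): hands the job in; it is judged then, once.
Trained networks look in the newest picture that a camera, given by its name, has taken for a name from the list of things; names that differ only in an ending like _2 or _b are one class to them, and where a whole thing is asked for, a point or a joint stands for the part that bears it (a point fixed in the world has none). Each returns a list of dicts, best first, with "p" (0 to 1); they miss things now and then, are a little off and sometimes report something else, mostly with a low value. They report only what shows in the picture. A call takes as long as a camera call. They do not tell look-alikes from the thing itself.
- robot.boxes_of(thing, camera): "extent" ([left, top, right, bottom] in pixels, round what is visible of it).
- robot.spot_point(thing, camera): "location" ([column, row] in pixels: a listed point, or the origin of a listed thing).
The state is a dict: "clock": time; "qpos": joint angles; "dq": joint speeds; "effort": joint torques, N m; "ee_pos": TCP position; "orientation": TCP orientation; "wrist_force": force on the tool from outside, world axes, zero at the start; "ft_torque": the same for the moment, N m; "grip_width": opening from 0.0 (shut) to 1.0 (fully open); "gripper_force": force on a finger pad.
Only numpy, scipy, OpenCV 4.12 (cv2) and the standard library are available. Lean on these libraries where they do the work, as an engineer would, in place of code of your own. Each camera call takes 0.05 s, during which the arm holds its last target. There are 200 camera calls.

TASK

Roll the empty slide rack along the roller track fully home into the bay, press the yellow spring bolt down and, keeping it down, slide the blue keeper across so that the bolt stays trapped. Only once the rack is locked, put away every slide box on the bench upright in the slot of its own colour and thickness, sitting down on its ledge, and leave the wash bottle, beaker and knife alone.

Things in the scene. Friction and masses are not known exactly. Their poses are not given: they have to be found in the camera images.
- dock: Fixed roller track, 520 mm long, with the lock at one end. Origin on the table under the track's middle; y runs along the track away from the lock, x across. Free rollers, tops 40 mm above the table. Side guides: inner faces x +-40 mm, tops 55 mm high. Lock at y -210 mm: white bridge 142 (x) by 72 mm (y), plate top 80 mm high, rubber end stop beneath.
- home (a point): Where the rack's origin lies when the rack is fully home against the end stop (axes as the dock's). The rack starts 80 to 150 mm from it, towards dock +y.
- rack: Loose white rack on the rollers, 74 (x) by 248 (y) by 64 mm high, 0.7 kg; axes as the dock's; origin: centre of underside. A steel tongue (28 mm high, bolt hole 44 x 26 mm) sticks out 61 mm at its -y end and goes under the bridge. Push it to -y at the flat upright wall of its +y end (face at y +124 mm). Five coloured slots in a row along y; dividers 8 mm thick, bevelled on top.
- bolt (a joint): Spring bolt, travels straight down: 0 up, 0.024 m fully pressed; springs back (about 3 N at 0, 12 N at 0.020). It must be more than 0.016 m down for the keeper to slide over it; trapped, it stays near 0.016. With the rack home its steel tip (14 mm) enters the tongue's hole; otherwise it strikes the tongue.
- bolt_top (a point): Middle of the flat top of the bolt's yellow press plate, 70 mm (dock x) by 34 mm (dock y); moves with the bolt; 106 mm above the table when up.
- keeper (a joint): Blue sliding keeper: 0 open, slides along dock +x to 0.026 m (friction 1.5 N, stays where left). Flat frame round the press plate, 50 mm clear across dock y, underside 90 mm, top 98 mm above the table. Its -x cross strip (22 mm wide, inner edge 39 mm from the plate's middle at 0) runs over the plate's -x end if the bolt is held down; with the bolt up the plate blocks it.
- keeper_bar (a point): Middle of the -x face of the keeper's raised push bar, a blue bar across the frame (10 mm thick, 64 mm along dock y, 111 to 137 mm above the table). Fingertips holding the plate down and moving to dock +x meet it. At keeper 0 the face is 18 mm to dock +x of the plate's middle; moves with the keeper.
- box_blue: Blue slide box with a white label, loose, standing upright: 56 mm (its x) by 24 mm thick (its y) by 84 mm high, with a 10 mm steel foot plate, about 0.14 kg, heavy at the foot. Origin: centre of its underside. z up. It may be absent. It can be gripped by its 56 mm width from above.
- slot_blue (a point): Middle of the blue slot at ledge height (26 mm above the rack's underside, -102 mm along rack y): where the blue box's origin lies when seated. Axes as the rack's. Slot along x, 28 mm wide, walls 38 mm above the ledge, narrowing by 8 mm a side at the ledge, on which this box stops; blue end lips (61 mm apart, 16 mm above the ledge), open above them.
- box_green: Green slide box with a white label, loose, standing upright: 56 mm (its x) by 30 mm thick (its y) by 84 mm high, with a 10 mm steel foot plate, about 0.17 kg, heavy at the foot. Origin: centre of its underside. z up. It may be absent. It can be gripped by its 56 mm width from above.
- slot_green (a point): Middle of the green slot at ledge height (26 mm above the rack's underside, -63 mm along rack y): where the green box's origin lies when seated. Axes as the rack's. Slot along x, 34 mm wide, walls 38 mm above the ledge, narrowing by 8 mm a side at the ledge, on which this box stops; green end lips (61 mm apart, 16 mm above the ledge), open above them.
- box_yellow: Yellow slide box with a white label, loose, standing upright: 56 mm (its x) by 36 mm thick (its y) by 84 mm high, with a 10 mm steel foot plate, about 0.21 kg, heavy at the foot. Origin: centre of its underside. z up. It may be absent. It can be gripped by its 56 mm width from above.
- slot_yellow (a point): Middle of the yellow slot at ledge height (26 mm above the rack's underside, -18 mm along rack y): where the yellow box's origin lies when seated. Axes as the rack's. Slot along x, 40 mm wide, walls 38 mm above the ledge, narrowing by 8 mm a side at the ledge, on which this box stops; yellow end lips (61 mm apart, 16 mm above the ledge), open above them.
- box_red: Red slide box with a white label, loose, standing upright: 56 mm (its x) by 42 mm thick (its y) by 84 mm high, with a 10 mm steel foot plate, about 0.24 kg, heavy at the foot. Origin: centre of its underside. z up. It may be absent. It can be gripped by its 56 mm width from above.
- slot_red (a point): Middle of the red slot at ledge height (26 mm above the rack's underside, 33 mm along rack y): where the red box's origin lies when seated. Axes as the rack's. Slot along x, 46 mm wide, walls 38 mm above the ledge, narrowing by 8 mm a side at the ledge, on which this box stops; red end lips (61 mm apart, 16 mm above the ledge), open above them.
- box_black: Black slide box with a white label, loose, standing upright: 56 mm (its x) by 48 mm thick (its y) by 84 mm high, with a 10 mm steel foot plate, about 0.28 kg, heavy at the foot. Origin: centre of its underside. z up. It may be absent. It can be gripped by its 56 mm width from above.
- slot_black (a point): Middle of the black slot at ledge height (26 mm above the rack's underside, 90 mm along rack y): where the black box's origin lies when seated. Axes as the rack's. Slot along x, 52 mm wide, walls 38 mm above the ledge, narrowing by 8 mm a side at the ledge, on which this box stops; black end lips (61 mm apart, 16 mm above the ledge), open above them.
- wash_bottle: Bystander: clear wash bottle with bent spout, 72 mm wide, 205 mm high, origin at the middle of its foot. Leave alone.
- beaker: Bystander: glass beaker, 68 mm wide, 85 mm high, origin at the middle of its foot. Leave alone.
- knife: Bystander: yellow and black utility knife lying flat, 150 mm long, 16 mm high. Leave alone.
Not all that is in view belongs to the job. Of the things like the box_blue, leave any that is pink; of the rest the larger one is meant.

How it is judged (in metres and radians):
On the way, in this order (a step that is already met when the one before it is completed fails the run):
1. the rack is fully home in the bay (y of rack in the frame of home below 0.009 m and angle between rack's own z axis and vertical below 0.05 rad), for 0.2 s.
2. the bolt is down and the keeper has been slid over it (all of step 1 and value of joint bolt above 0.012 m and value of joint keeper above 0.016 m), for 0.3 s.
3. every box present is seated in its own slot of the locked rack (all of step 2 and distance between box_blue and slot_blue below 0.009 m and angle between each of box_blue, box_green, box_yellow, box_red, box_black's own z axis and vertical below 0.12 rad and distance between box_green and slot_green below 0.009 m and distance between box_yellow and slot_yellow below 0.009 m and distance between box_red and slot_red below 0.009 m and distance between box_black and slot_black below 0.009 m), for 0.3 s.
At the end, for the whole second after the job is handed in: The rack is home (within 9 mm of the end stop) and level, the bolt is trapped at least 12 mm down with the keeper at least 16 mm across, and every box present stands at rest in the slot of its colour, its origin within 9 mm of the slot's ledge point and within 0.12 rad of upright (all of step 3 and linear speed of each of box_blue, box_green, box_yellow, box_red, box_black below 0.02 m/s); the robot touches nothing.
It fails at once if a box is put into its slot before the keeper traps the bolt (value of joint keeper below 0.012 m and (distance between box_blue and slot_blue below 0.02 m or distance between box_green and slot_green below 0.02 m or distance between box_yellow and slot_yellow below 0.02 m or distance between box_red and slot_red below 0.02 m or distance between box_black and slot_black below 0.02 m)).
It fails at once if the wash bottle, beaker or knife is shoved more than 30 mm or knocked over (distance of any of wash_bottle, beaker, knife from where it was at the start of the episode above 0.03 m or angle between any of wash_bottle, beaker, knife's own z axis and vertical above 0.5 rad).
Of box_blue, box_green, box_yellow, box_red, box_black only 4 to 5 are there at a start; the rules pass over those that are not, and their reading is None.
At some moment in a run one of box_green, box_yellow, box_red, box_black may be knocked a few centimetres aside while the robot is not near it.
It also fails if it takes over 210 s, if anything falls off the work surface, if the arm or the gripper's body presses on something with over 40 N, if the wrist force passes 120 N, or if a joint passes its speed limit or range.

## Working session

There is one attempt and no reset: what is moved stays moved. The work goes in short steps, Python scripts to look and compute and a shell command to move; the robot and the scene stay as the last step left them, time stands still between calls to the robot, and variables do not carry over. Pictures are saved under pics/ and viewed, at most 14 in all, crops included, and the job is handed in when it is done.

```bash
mkdir -p pics; ls
python3 - <<'E'
from plant import robot
import cv2
s=robot.state(); print(s)
for c in ("scene","top"):
    d=robot.capture(c); cv2.imwrite(f"pics/{c}0.png",cv2.cvtColor(d["pixels"],cv2.COLOR_RGB2BGR))
    print(c,d["fx"],d["fy"],d["cx"],d["cy"],d["eye"],d["orientation"])
    for t in ["dock","home","rack","bolt_top","keeper_bar","box_blue","box_green","box_yellow","box_red","box_black","slot_blue","slot_black","wash_bottle","beaker","knife"]:
        print(t,[(round(r["p"],2),[round(float(v)) for v in r["location"]]) for r in robot.spot_point(t,c)][:4])
E
```

```text
pics
{'clock': 0.0, 'qpos': array([ 6.38845513e+01,  1.80033516e+01, -2.75497220e+00,  6.93391072e+01,
        6.61470061e-04,  9.00010232e+01]), 'dq': array([ 0.03744801, -0.05201054, -0.0047273 ,  0.03987211,  0.0302578 ,
       -0.03011811]), 'effort': array([ 1.70565754e-04, -5.39584816e+01,  3.39749551e+01,  1.92354602e-02,
       -2.25152189e-05,  1.81366244e-05]), 'ee_pos': array([0.26385027, 0.53822672, 0.23043765]), 'orientation': array([[-8.97901052e-01,  4.40196689e-01, -7.58890156e-04],
       [ 4.40197343e-01,  8.97899763e-01, -1.52180346e-03],
       [ 1.15144454e-05, -1.70049036e-03, -9.99998554e-01]]), 'wrist_force': array([ 0.14363362,  0.68324022, -0.0809241 ]), 'ft_torque': array([-0.00308542,  0.02829998, -0.00896004]), 'gripper_force': 0.0, 'grip_width': 1.0015082751385076}
scene 409.71236059439127 409.71236059439127 318.9528029014165 200.29959856266555 [ 1.13202721 -0.79581179  1.01918608] [[ 0.80400584  0.41164724 -0.42909342]
 [ 0.59461499 -0.55994667  0.57696857]
 [-0.00276191 -0.71903148 -0.69497202]]
dock [(0.58, [334, 227]), (0.43, [326, 219])]
home [(0.91
[... 645 characters left out ...]
[[ 0.01202908 -0.98828228  0.15216256]
 [-0.99984886 -0.00997784  0.01423696]
 [-0.01255188 -0.15231082 -0.98825294]]
dock [(0.59, [324, 184]), (0.5, [314, 232]), (0.34, [301, 182])]
home [(0.91, [339, 181])]
rack [(0.65, [311, 187])]
bolt_top [(0.64, [406, 227]), (0.46, [385, 184])]
keeper_bar [(0.67, [384, 176])]
box_blue [(0.64, [361, 232]), (0.49, [368, 262]), (0.2, [324, 186])]
box_green [(0.68, [263, 232])]
box_yellow [(0.7, [408, 231]), (0.53, [315, 184])]
box_red [(0.75, [313, 234])]
box_black []
slot_blue [(0.6, [342, 183])]
slot_black [(0.64, [286, 185]), (0.32, [382, 180])]
wash_bottle []
beaker [(0.53, [198, 189]), (0.47, [322, 181]), (0.3, [265, 232])]
knife [(0.81, [304, 143])]
```

Run:
```python
import cv2
a=cv2.imread("pics/top0.png")[110:290,160:440]; cv2.imwrite("pics/topc.png",cv2.resize(a,None,fx=2.8,fy=2.8,interpolation=cv2.INTER_CUBIC))
a=cv2.imread("pics/scene0.png")[130:370,180:460]; cv2.imwrite("pics/scenec.png",cv2.resize(a,None,fx=2.4,fy=2.4,interpolation=cv2.INTER_CUBIC))
```

```text
(no output)
```

View pics/topc.png

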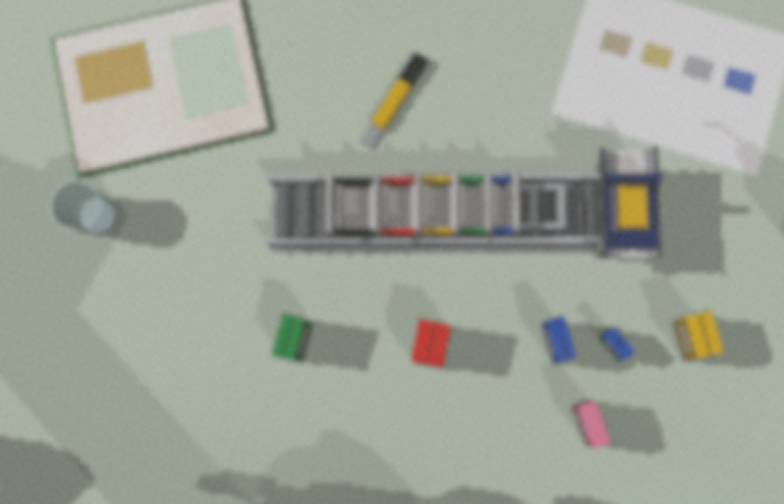

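View pics/scenec.png

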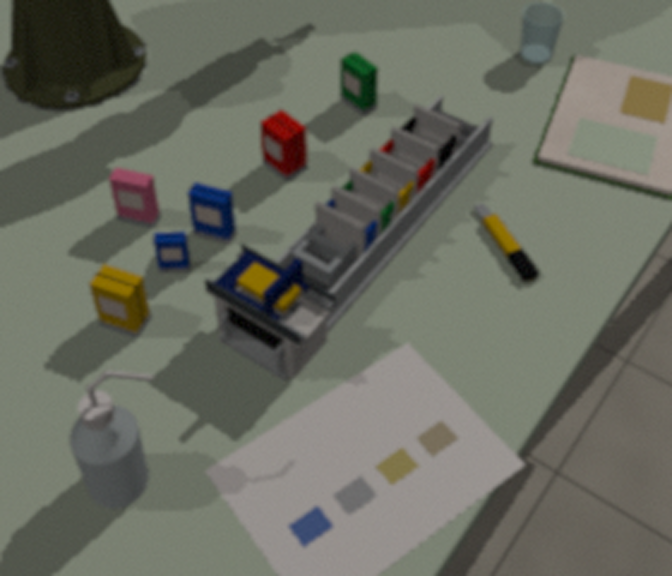

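Top picture (full-image pixels): rack and dock run along the row y≈185, with the lock at right, (385,184). The boxes are green (264,231), red (314,233), yellow (409,230) and no black. Blue candidates are the large one (359,231) and the small one (380,233), with a pink one at (371,262). The larger blue one at (359,231) fits.

```bash
cat > h.py <<'E'
from plant import robot
import numpy as np, cv2
from scipy.optimize import least_squares
def cap(c,name=None):
    s=robot.state(); d=robot.capture(c); T=np.eye(4)
    if c=="wrist":
        B=np.eye(4);B[:3,:3]=s["orientation"];B[:3,3]=s["ee_pos"];T=B@d["hand_eye"]
    else: T[:3,:3]=d["orientation"];T[:3,3]=d["eye"]
    d["T"]=T
    if name: cv2.imwrite(f"pics/{name}.png",cv2.cvtColor(d["pixels"],cv2.COLOR_RGB2BGR))
    return d
def onz(d,px,z):
    r=d["T"][:3,:3]@np.array([(px[0]-d["cx"])/d["fx"],(px[1]-d["cy"])/d["fy"],1.]); e=d["T"][:3,3]
    return e+r*(z-e[2])/r[2]
def proj(d,P):
    p=(np.atleast_2d(P)-d["T"][:3,3])@d["T"][:3,:3]
    return np.c_[p[:,0]/p[:,2]*d["fx"]+d["cx"],p[:,1]/p[:,2]*d["fy"]+d["cy"]]
def pts(t,c): return [(round(r["p"],2),r["location"]) for r in robot.spot_point(t,c)]
np.set_printoptions(precision=4,suppress=True)
E
python3 - <<'E'
from h import *
Z={"home":.04,"rack":.04,"bolt_top":.106,"keeper_bar":.124,"slot_blue":.066,"slot_black":.066}
for c in ("scene","top"):
    d=cap(c)
    for t in ["home","rack","bolt_top","keeper_bar","slot_blue","slot_black","box_blue","box_green","box_yellow","box_red","beaker","wash_bottle","knife"]:
        print(c,t,[(p,onz(d,l,Z.get(t,0))[:2]) for p,l in pts(t,c)][:4])
print(d["T"], robot.capture("wrist")["hand_eye"])
E
```

```text
scene home [(0.71, array([ 0.6232, -0.0666]))]
scene rack [(0.76, array([0.6099, 0.0331]))]
scene bolt_top [(0.68, array([ 0.6575, -0.5218])), (0.48, array([ 0.6226, -0.2397])), (0.39, array([ 0.5103, -0.0825])), (0.23, array([ 0.5055, -0.2104]))]
scene keeper_bar [(0.78, array([ 0.639, -0.242]))]
scene slot_blue [(0.74, array([ 0.6192, -0.0648]))]
scene slot_black []
scene box_blue [(0.88, array([ 0.3369, -0.2003])), (0.74, array([ 0.4338, -0.1502])), (0.52, array([ 0.439 , -0.2273]))]
scene box_green [(0.72, array([0.4299, 0.2012]))]
scene box_yellow [(0.89, array([ 0.4573, -0.3351])), (0.42, array([0.5759, 0.1832]))]
scene box_red [(0.78, array([0.4382, 0.0145]))]
scene beaker [(0.88, array([0.6184, 0.4808]))]
scene wash_bottle [(0.86, array([ 0.6018, -0.4916]))]
scene knife [(0.7, array([0.7898, 0.064 ]))]
top home [(0.8, array([ 0.6273, -0.076 ]))]
top rack [(0.7, array([0.6088, 0.0232])), (0.67, array([0.6187, 0.0568]))]
top bolt_top [(0.71, array([ 0.6293, -0.2386])), (0.4, array([ 0.4468, -0.3116])), (0.3, array([ 0.6135, -0.0676]))]
top keeper_bar [(0.68, array([ 0.6287, -0.
[... 225 characters left out ...]
, (0.53, array([0.4392, 0.1992]))]
top box_green [(0.48, array([0.435 , 0.2047]))]
top box_yellow [(0.66, array([0.6138, 0.1277])), (0.47, array([ 0.4499, -0.3455]))]
top box_red [(0.62, array([0.4452, 0.0042])), (0.16, array([0.7836, 0.0723]))]
top beaker [(0.6, array([0.6109, 0.4646]))]
top wash_bottle [(0.61, array([ 0.597 , -0.4884])), (0.39, array([0.627 , 0.0267]))]
top knife [(0.48, array([0.7882, 0.0566]))]
[[ 0.012  -0.9883  0.1522  0.3792]
 [-0.9998 -0.01    0.0142 -0.021 ]
 [-0.0126 -0.1523 -0.9883  1.3775]
 [ 0.      0.      0.      1.    ]] [[-0.0017 -0.9486 -0.3164  0.0813]
 [ 1.     -0.0015 -0.0008 -0.0004]
 [ 0.0003 -0.3164  0.9486 -0.1426]
 [ 0.      0.      0.      1.    ]]
```

```bash
python3 -m crank '[[[-0.30,-0.097,0,0,0,50],[-0.30,-0.097,0,0,0,50],[-0.30,-0.097,0,0,0,50],[-0.30,-0.097,0,0,0,50],[-0.30,-0.097,0,0,0,50],[-0.30,-0.097,0,0,0,50],[-0.30,-0.097,0,0,0,50],[-0.30,-0.097,0,0,0,50]]]' 1
cat >> h.py <<'E'
def delta(target,yaw):
    """tool-axes shift/turn to get TCP to target with tool y at world angle yaw (deg), pointing down"""
    from scipy.spatial.transform import Rotation as Ro
    s=robot.state();R=s["orientation"];c,n=np.cos(np.radians(yaw)),np.sin(np.radians(yaw))
    G=np.array([[-n,c,0],[c,n,0],[0,0,-1.]]).T
    print("shift mm",(1000*R.T@(np.array(target)-s["ee_pos"])).round(1),"turn",Ro.from_matrix(R.T@G).as_rotvec(degrees=True).round(2),"t",round(s["clock"],2),"F",s["wrist_force"].round(1),"w",round(s["grip_width"],3))
E
python3 -c "
from h import *
delta([.605,.21,.23],3.4)"
```

```text
clock: 3.72
ee_pos: [0.4934, 0.3165, 0.2315]
orientation: [[-0.232, 0.973, 0.001], [0.973, 0.232, -0.001], [-0.001, 0.001, -1.0]]
wrist_force: [-0.5, 0.2, -0.4]
grip_width: 0.001
gripper_force: 0.0
shift mm [-129.5   83.8    1.7] turn [ 0.07  0.06 10.03] t 3.72 F [-0.5  0.2 -0.4] w 0.001
```

```bash
python3 -m crank '[[[-0.22,0.084,-0.03,0,0,10],[-0.22,0.084,-0.03,0,0,10],[-0.22,0.084,-0.03,0,0,10],[-0.22,0.084,-0.03,0,0,10],[-0.22,0.084,-0.03,0,0,10],[-0.22,0.084,-0.03,0,0,10],[-0.22,0.084,-0.03,0,0,10],[-0.22,0.084,-0.03,0,0,10]]]'
python3 - <<'E'
from h import *
d=cap("wrist","w1"); np.save("w1.npy",d["T"]); print(d["fx"],d["cx"],d["cy"])
E
python3 -m crank '[[[-0.25,0,0,0,0,0],[-0.25,0,0,0,0,0],[-0.25,0,0,0,0,0],[-0.25,0,0,0,0,0],[-0.25,0,0,0,0,0],[-0.25,0,0,0,0,0],[-0.25,0,0,0,0,0],[-0.25,0,0,0,0,0]]]' | head -2
python3 - <<'E'
from h import *
d=cap("wrist","w2"); np.save("w2.npy",d["T"])
for t in ["bolt_top","keeper_bar","home"]: print(t,pts(t,"wrist"))
E
```

```text
clock: 4.38
ee_pos: [0.6259, 0.1247, 0.2611]
orientation: [[-0.065, 0.998, -0.0], [0.998, 0.065, 0.0], [0.0, -0.0, -1.0]]
wrist_force: [0.4, -0.4, 0.1]
grip_width: 0.002
gripper_force: 0.0
354.03306422164934 321.76437033426413 194.6100397106705
clock: 5.1
ee_pos: [0.6416, -0.1238, 0.2609]
bolt_top [(0.73, [294.5, 288.9])]
keeper_bar []
home []
```

View pics/w1.png

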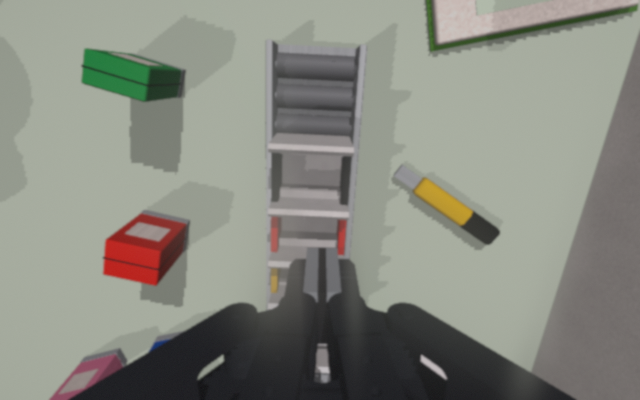

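View pics/w2.png

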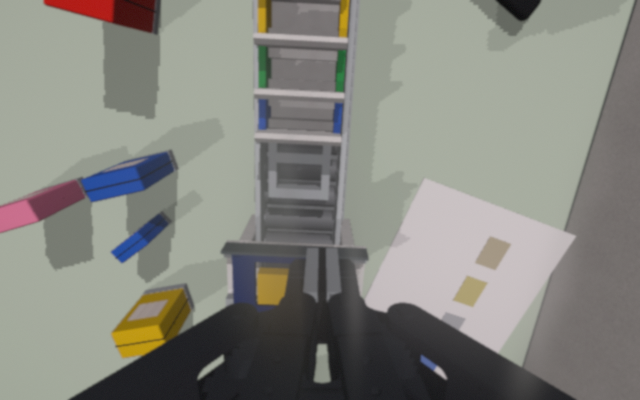

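Wrist pictures: w1 shows the rack end wall top at row ~140 (cols 269–354) between the guides. Green is at (133,75) and red at (147,248). In w2 the keeper frame's near edge is at row ~246, with plate (272,287). Large blue is at (130,176), small blue at (140,238), pink at (40,205) and yellow at (152,322).

Run:
```python
from h import *
a=cv2.imread("pics/w1.png")[30:160,230:390];b=cv2.imread("pics/w2.png")[140:310,210:380]
r=lambda x:cv2.resize(x,(390,int(390*x.shape[0]/x.shape[1])),interpolation=cv2.INTER_CUBIC)
a,b=r(a),r(b);h=max(len(a),len(b));p=lambda x:np.vstack([x,np.zeros((h-len(x),390,3),np.uint8)])
cv2.imwrite("pics/z1.png",np.hstack([p(a),p(b)]));print(a.shape,b.shape)
```

```text
(316, 390, 3) (390, 390, 3)
```

View pics/z1.png

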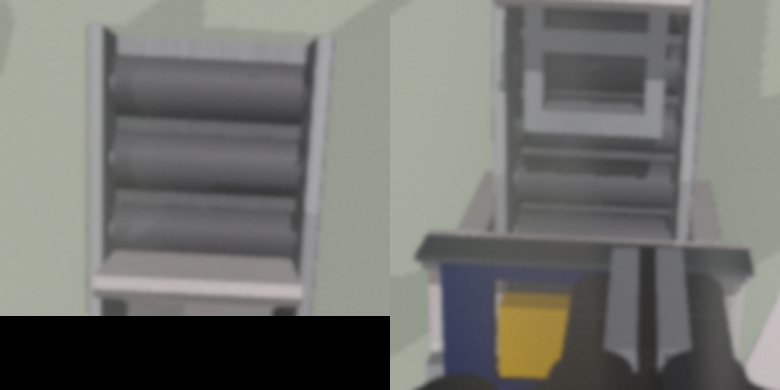

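Run:
```python
from h import *
base=dict(fx=354.033,fy=354.033,cx=321.764,cy=194.61)
d1=dict(base,T=np.load("w1.npy"));d2=dict(base,T=np.load("w2.npy"))
A=lambda u,v,z:onz(d1,(230+u/2.4375,30+v/2.4375),z)[:2]
B=lambda u,v,z:onz(d2,(210+(u-390)/2.294,140+v/2.294),z)[:2]
for n,p in dict(endL=A(103,26,.055),endR=A(319,38,.055),gl200=A(99,200,.055),gr200=A(309,200,.055),g2l=B(505,100,.055),g2r=B(686,100,.055),g3l=B(508,205,.055),g3r=B(678,205,.055),
 rackL=A(95,278,.104),rackR=A(302,278,.104),rackbot=A(200,252,.055),darkL=B(427,238,.104),darkR=B(748,250,.104),plateTL=B(499,291,.106),plateTop=B(560,293,.106),plateBL=B(499,375,.106),tongue=B(593,134,.068)).items(): print(n,p)
```

```text
endL [0.5737 0.2334]
endR [0.6543 0.2344]
gl200 [0.5733 0.1699]
gr200 [0.6561 0.1752]
g2l [ 0.5794 -0.1511]
g2r [ 0.6603 -0.1459]
g3l [ 0.5813 -0.2024]
g3r [ 0.6606 -0.1972]
rackL [0.579  0.1482]
rackR [0.6512 0.1527]
rackbot [0.6142 0.152 ]
darkL [ 0.5562 -0.1968]
darkR [ 0.6874 -0.1937]
plateTL [ 0.586  -0.2182]
plateTop [ 0.6113 -0.2175]
plateBL [ 0.5863 -0.2591]
tongue [ 0.6201 -0.1602]
```

```bash
python3 -c "
from h import *
delta([.6145,.195,.20],1.0)"
```

```text
shift mm [317.1  -5.1  61.5] turn [-0.01 -0.03  3.04] t 5.3 F [-0.  -0.5  0.1] w -0.005
```

```bash
python3 -m crank '[[[0.317,-0.005,0.06,0,0,3],[0.317,-0.005,0.06,0,0,3],[0.317,-0.005,0.06,0,0,3],[0.317,-0.005,0.06,0,0,3],[0.317,-0.005,0.06,0,0,3],[0.317,-0.005,0.06,0,0,3],[0.317,-0.005,0.06,0,0,3],[0.317,-0.005,0.06,0,0,3]]]' | head -2;python3 -m crank '[[[0,0,0.04,0,0,0],[0,0,0.08,0,0,0],[0,0,0.11,0,0,0],[0,0,0.132,0,0,0],[0,0,0.132,0,0,0]]]'; python3 -c "
from h import *
delta([.6145,.165,.068],1.0)"
```

```text
clock: 5.97
ee_pos: [0.6137, 0.1978, 0.2009]
clock: 6.38
ee_pos: [0.6106, 0.1934, 0.064]
orientation: [[-0.019, 1.0, -0.009], [1.0, 0.018, -0.002], [-0.002, -0.009, -1.0]]
wrist_force: [-0.9, 0.6, -0.1]
grip_width: -0.0
gripper_force: 0.0
shift mm [-28.5   3.3  -4. ] turn [-0.49  0.13  0.06] t 6.38 F [-0.9  0.6 -0.1] w -0.0
```

Now push toward −y slowly.

```bash
python3 -m crank '[[[-0.008,0.003,0,0,0,0],[-0.016,0.003,0,0,0,0],[-0.022,0.003,0,0,0,0],[-0.027,0.003,0,0,0,0],[-0.032,0.003,0,0,0,0],[-0.037,0.003,0,0,0,0],[-0.042,0.003,0,0,0,0],[-0.047,0.003,0,0,0,0]]]' | sed -n '1,2p;4p'
python3 -m crank '[[[-0.005,0,0,0,0,0],[-0.010,0,0,0,0,0],[-0.015,0,0,0,0,0],[-0.020,0,0,0,0,0],[-0.025,0,0,0,0,0],[-0.030,0,0,0,0,0],[-0.035,0,0,0,0,0],[-0.040,0,0,0,0,0]]]' | sed -n '1,2p;4p'
python3 -m crank '[[[-0.004,0,0,0,0,0],[-0.008,0,0,0,0,0],[-0.012,0,0,0,0,0],[-0.016,0,0,0,0,0],[-0.019,0,0,0,0,0],[-0.022,0,0,0,0,0],[-0.025,0,0,0,0,0],[-0.025,0,0,0,0,0]]]' | sed -n '1,2p;4p'
```

```text
clock: 7.05
ee_pos: [0.62, 0.1456, 0.07]
wrist_force: [0.9, 2.0, 0.4]
clock: 7.72
ee_pos: [0.6199, 0.1053, 0.0692]
wrist_force: [1.1, 1.6, 0.3]
clock: 8.38
ee_pos: [0.6199, 0.0798, 0.0691]
wrist_force: [0.9, -0.5, -0.5]
```

```bash
for i in 1; do python3 -m crank '[[[-0.002,0,0,0,0,0],[-0.004,0,0,0,0,0],[-0.006,0,0,0,0,0],[-0.008,0,0,0,0,0],[-0.010,0,0,0,0,0],[-0.011,0,0,0,0,0],[-0.012,0,0,0,0,0],[-0.012,0,0,0,0,0]]]' | sed -n '1,2p;4p'; done
python3 -m crank '[[[-0.001,0,0,0,0,0],[-0.002,0,0,0,0,0],[-0.003,0,0,0,0,0],[-0.004,0,0,0,0,0],[-0.005,0,0,0,0,0],[-0.006,0,0,0,0,0],[-0.006,0,0,0,0,0],[-0.006,0,0,0,0,0]]]' | sed -n '1,2p;4p'
```

```text
clock: 9.05
ee_pos: [0.6206, 0.0683, 0.0693]
wrist_force: [-0.2, -0.1, -0.2]
clock: 9.72
ee_pos: [0.6206, 0.0625, 0.0693]
wrist_force: [0.2, -0.4, -0.0]
```

```bash
for i in 1 2 3; do python3 -m crank '[[[-0.001,0,0,0,0,0],[-0.002,0,0,0,0,0],[-0.003,0,0,0,0,0],[-0.004,0,0,0,0,0],[-0.005,0,0,0,0,0],[-0.006,0,0,0,0,0],[-0.006,0,0,0,0,0],[-0.006,0,0,0,0,0]]]' | sed -n '1,2p;4p'; done
python3 -c "
from h import *
d=cap('top','top1')
for t in ['rack','home','slot_blue','slot_black','slot_red']: print(t,[(p,onz(d,l,.04 if t in('rack','home') else .066)[:2]) for p,l in pts(t,'top')][:3])
d=cap('scene','sc1')
a=cv2.imread('pics/sc1.png')[150:290,240:420]; cv2.imwrite('pics/sc1c.png',cv2.resize(a,None,fx=3.5,fy=3.5))
for t in ['rack','home','slot_blue','slot_black','slot_red']: print(t,[(p,onz(d,l,.04 if t in('rack','home') else .066)[:2]) for p,l in pts(t,'scene')][:3])
"
```

```text
clock: 10.38
ee_pos: [0.6207, 0.0564, 0.0693]
wrist_force: [-0.2, 0.7, 0.2]
clock: 11.05
ee_pos: [0.6207, 0.0554, 0.0694]
wrist_force: [-0.6, 14.5, -0.9]
clock: 11.72
ee_pos: [0.6208, 0.0554, 0.0697]
wrist_force: [-2.9, 33.0, -0.3]
rack [(0.89, array([ 0.6143, -0.0742])), (0.38, array([ 0.6108, -0.0236]))]
home [(0.74, array([ 0.62  , -0.0734]))]
slot_blue [(0.59, array([ 0.6273, -0.1921])), (0.47, array([ 0.6201, -0.1058]))]
slot_black [(0.95, array([0.613, 0.01 ]))]
slot_red [(0.84, array([ 0.6307, -0.0388]))]
rack [(0.77, array([ 0.6237, -0.0897]))]
home [(0.59, array([ 0.626, -0.071]))]
slot_blue [(0.91, array([ 0.6234, -0.1738])), (0.71, array([ 0.6532, -0.0827]))]
slot_black [(0.87, array([0.6086, 0.0087])), (0.6, array([ 0.4877, -0.3537]))]
slot_red [(0.8, array([ 0.6244, -0.055 ]))]
```

View pics/sc1c.png

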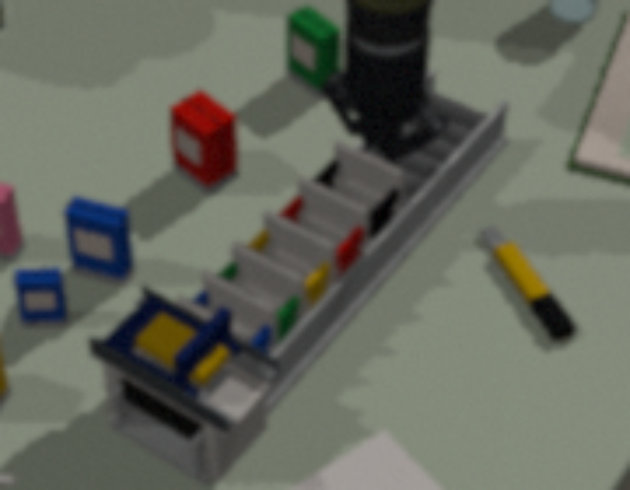

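Rack is against the stop (33 N reaction, TCP y 0.055). Back off, rise, turn 90° and hover by the lock.

```bash
python3 -m crank '[[[0.006,0,0,0,0,0],[0.013,0,0,0,0,0],[0.03,0,0,0,0,0],[0.03,0,-0.04,0,0,0],[0.03,0,-0.08,0,0,0],[0.03,0,-0.12,0,0,0],[0.03,0,-0.15,0,0,0],[0.03,0,-0.15,0,0,0]]]' | sed -n '1,2p;4p'
python3 -m crank '[[[-0.03,0,0,0,0,-7],[-0.07,0,0,0,0,-14],[-0.11,0,0,0,0,-21],[-0.15,0,0,0,0,-28],[-0.19,0,0,0,0,-35],[-0.23,0,0,0,0,-42],[-0.26,0,0,0,0,-49],[-0.29,0,0,0,0,-56]]]' | sed -n '1,2p;4p'
python3 -m crank '[[[0,0,0,0,0,-7],[0,0,0,0,0,-14],[0,0,0,0,0,-21],[0,0,0,0,0,-28],[0,0,0,0,0,-34],[0,0,0,0,0,-34]]]' | sed -n '1,2p;4p'
python3 -c "
from h import *
d=cap('wrist','w3')
delta([.618,-.241,.13],91)
print(pts('bolt_top','wrist'),pts('keeper_bar','wrist'),[onz(d,l,.106) for p,l in pts('bolt_top','wrist')],robot.state()['qpos'])"
```

```text
clock: 12.98
ee_pos: [0.6242, 0.0746, 0.2271]
wrist_force: [1.8, 0.7, 0.6]
clock: 13.65
ee_pos: [0.6242, -0.2182, 0.2189]
wrist_force: [0.0, 0.2, 0.2]
clock: 14.15
ee_pos: [0.6245, -0.2159, 0.2188]
wrist_force: [0.8, 0.7, 0.5]
shift mm [  6.7 -25.2  88.9] turn [-0.03 -0.04 -0.44] t 14.2 F [-0.7  1.  -0.3] w 0.001
[(0.94, [285.0, 183.8])] [(0.51, [554.6, 297.7])] [array([ 0.6199, -0.2443,  0.106 ])] [-19.0114  24.9271   5.6967  70.7832  -0.0204 -19.5879]
```

View pics/w3.png

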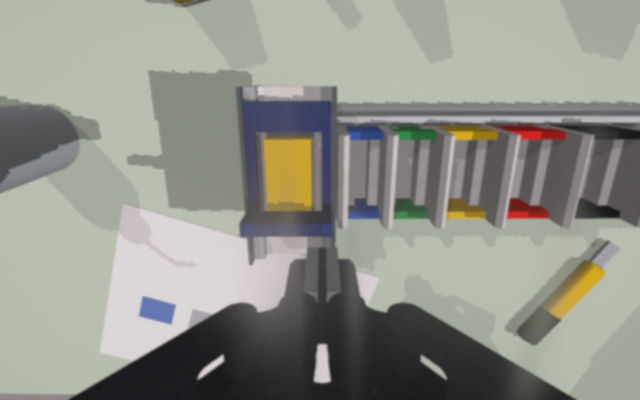

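The plate shows at cols 264–312 with middle (288,178). The bar is at row ~222, and the rack's slots are all beyond the lock on the right.

```bash
python3 -c "
from h import *
d=cap('wrist')
for q in [(264,138),(312,138),(264,190),(312,190)]: print(onz(d,q,.106))"
python3 -m crank '[[[0.008,-0.027,0,0,0,-0.4],[0.008,-0.027,0.03,0,0,-0.4],[0.008,-0.027,0.06,0,0,-0.4],[0.008,-0.027,0.09,0,0,-0.4],[0.008,-0.027,0.102,0,0,-0.4],[0.008,-0.027,0.102,0,0,-0.4]]]'
python3 -c "
from h import *
delta([.617,-.2435,.084],91)"
```

```text
[ 0.5857 -0.2581  0.106 ]
[ 0.5854 -0.2234  0.106 ]
[ 0.6252 -0.2598  0.106 ]
[ 0.6249 -0.2234  0.106 ]
clock: 14.9
ee_pos: [0.6146, -0.2413, 0.1136]
orientation: [[-1.0, -0.019, -0.006], [-0.019, 1.0, 0.002], [0.006, 0.002, -1.0]]
wrist_force: [-0.1, 0.1, -0.4]
grip_width: -0.004
gripper_force: 0.0
shift mm [-2.5 -2.3 29.6] turn [ 0.14 -0.35  0.07] t 14.9 F [-0.1  0.1 -0.4] w -0.004
```

```bash
python3 -m crank '[[[0,0,0.006,0,0,0],[0,0,0.012,0,0,0],[0,0,0.018,0,0,0],[0,0,0.024,0,0,0],[0,0,0.029,0,0,0],[0,0,0.031,0,0,0],[0,0,0.031,0,0,0],[0,0,0.031,0,0,0]]]'
```

```text
clock: 15.57
ee_pos: [0.619, -0.2429, 0.0891]
orientation: [[-1.0, -0.019, 0.004], [-0.019, 1.0, -0.002], [-0.004, -0.002, -1.0]]
wrist_force: [-2.7, 0.9, 10.5]
grip_width: 0.003
gripper_force: 5.5
```

```bash
python3 -m crank '[[[0,0,0.003,0,0,0],[0,0,0.005,0,0,0],[0,0,0.006,0,0,0],[0,0,0.006,0,0,0]]]' | sed -n '1,2p;4p'
python3 -m crank '[[[-0.006,0,0,0,0,0],[-0.012,0,0,0,0,0],[-0.016,0,0,0,0,0],[-0.020,0,0,0,0,0],[-0.024,0,0,0,0,0],[-0.028,0,0,0,0,0],[-0.031,0,0,0,0,0],[-0.031,0,0,0,0,0]]]'| sed -n '1,2p;4p'
```

```text
clock: 15.9
ee_pos: [0.619, -0.2429, 0.0835]
wrist_force: [-3.0, 1.6, 13.7]
clock: 16.57
ee_pos: [0.6473, -0.2426, 0.0827]
wrist_force: [-9.1, 0.6, 12.9]
```

```bash
python3 -m crank '[[[-0.002,0,0,0,0,0],[-0.004,0,0,0,0,0],[-0.006,0,0,0,0,0],[-0.006,0,0,0,0,0]]]'| sed -n '1,2p;4p'; python3 -c "
from h import *
d=cap('wrist','w4')"
```

```text
clock: 16.9
ee_pos: [0.6518, -0.2425, 0.0825]
wrist_force: [-12.4, -0.4, 15.3]
```

View pics/w4.png

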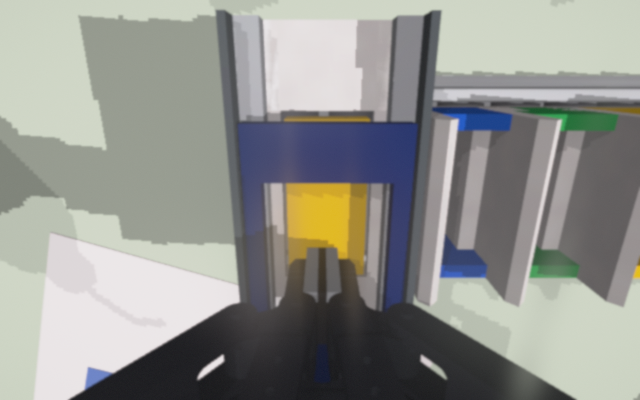

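The blue strip (rows 123–182) now covers the plate's −x end. Release and check.

```bash
python3 -m crank '[[[0.005,0,0,0,0,0],[0.006,0,-0.01,0,0,0],[0.006,0,-0.03,0,0,0],[0.006,0,-0.07,0,0,0],[0.006,0,-0.11,0,0,0],[0.006,0,-0.13,0,0,0],[0.006,0,-0.13,0,0,0]]]'| sed -n '1,2p;4p'
python3 - <<'E'
from h import *
d=cap('wrist','w5')
print(robot.state()['qpos'])
x=d['pixels'].astype(int);m=((x[...,2]>80)&(x[...,0]<60)&(x[...,1]<80)).astype(np.uint8)
for st in cv2.connectedComponentsWithStats(m)[2]:
    if st[4]>150: print(st,onz(d,(st[0]+st[2]/2,st[1]),.098))
for t in ['bolt_top','keeper_bar','slot_blue']: print(t,[(p,l,onz(d,l,{'bolt_top':.09,'keeper_bar':.124,'slot_blue':.066}[t])) for p,l in pts(t,'wrist')])
t=cap('top','top2')
for n in ['box_blue','box_green','box_yellow','box_red','box_black']: print(n,[(p,l,onz(t,l,0)[:2]) for p,l in pts(n,'top')])
E
```

```text
clock: 17.53
ee_pos: [0.6518, -0.243, 0.218]
wrist_force: [0.5, -1.0, 0.2]
[-20.4432  28.4043  10.4574  71.6012  -0.002  -21.559 ]
[     0      0    640    400 253135] [ 0.5239 -0.2475  0.098 ]
[390  92  33  12 272] [ 0.5809 -0.1851  0.098 ]
[ 298   99   73   83 2300] [ 0.5867 -0.2361  0.098 ]
[387 170  28  16 289] [ 0.6382 -0.1838  0.098 ]
bolt_top [(0.79, [325.9, 141.5], array([ 0.6188, -0.2415,  0.09  ])), (0.6, [441.0, 137.2], array([ 0.6139, -0.1539,  0.09  ]))]
keeper_bar [(0.62, [325.7, 214.5], array([ 0.6653, -0.2409,  0.124 ]))]
slot_blue [(0.72, [397.1, 135.8], array([ 0.6175, -0.1823,  0.066 ]))]
box_blue [(0.64, [335.3, 181.1], array([ 0.6385, -0.0664])), (0.58, [357.4, 232.1], array([ 0.4432, -0.1509]))]
box_green [(0.75, [265.0, 230.7], array([0.4445, 0.1994])), (0.2, [331.2, 181.7], array([ 0.636 , -0.0506]))]
box_yellow [(0.45, [344.5, 182.5], array([ 0.6334, -0.102 ])), (0.3, [325.6, 186.4], array([ 0.6173, -0.0291]))]
box_red []
box_black [(0.55, [344.9, 180.6], array([ 0.6408, -0.1035])), (0.41, [387.8, 168.4], array([ 0.6906, -0.2698])), (0.26, [357.9, 233.0], array([ 0.4398, -0.1528]))]
```

View pics/w5.png

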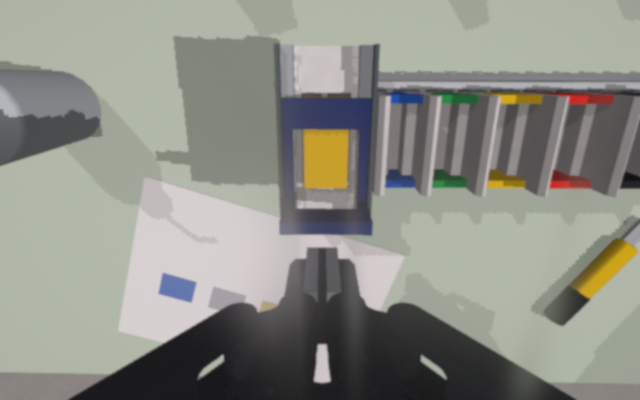

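Locked: the keeper bar moved to x≈0.665 (+26 mm), and the plate (cols 303–348) is under the strip at rows 97–128. Next I fit box poses by colour silhouette.

```bash
cat >> h.py <<'E'
TH=dict(blue=.024,green=.030,yellow=.036,red=.042)
def mask(img,col):
    h=cv2.cvtColor(img,cv2.COLOR_RGB2HSV);H,S,V=[h[...,i].astype(int) for i in range(3)]
    m={"blue":(abs(H-112)<14)&(S>130)&(V>60),"green":(abs(H-68)<16)&(S>120),"yellow":(abs(H-23)<7)&(S>140)&(V>70),"red":((H<7)|(H>173))&(S>150)&(V>70)}[col]
    return m.astype(np.uint8)
def cub(x,y,yaw,t,w=.056,z0=.010,z1=.084):
    c,s=np.cos(yaw),np.sin(yaw);return np.array([[x+c*a-s*b,y+s*a+c*b,z] for a in(-w/2,w/2) for b in(-t/2,t/2) for z in(z0,z1)])
def fit(d,col,guess,yaws=range(-40,50,10),z0=.010):
    m=mask(d["pixels"],col);n,L,st,_=cv2.connectedComponentsWithStats(cv2.dilate(m,np.ones((5,5))))
    g=proj(d,[guess[0],guess[1],z0+.035])[0]
    best=min((k for k in range(1,n) if (L*m==k).sum()>60),key=lambda k:np.linalg.norm(np.argwhere(L==k).mean(0)[::-1]-g))
    P=np.argwhere((L==best)&(m>0))[:,::-1].astype(np.int32)
    K=8
    hull=cv2.convexHull(P).astype(np.float32)
    M=np.zeros((400*2,640*2),np.uint8);cv2.fillConvexPoly(M,np.round(hull*2).astype(np.int32),1);M=cv2.dilate(M,np.ones((3,3)));M=cv2.GaussianBlur(M*255.,(0,0),2)
    def cost(q):
        N=np.zeros_like(M);h=cv2.convexHull((proj(d,cub(*q[:2],q[2],TH[col],z0=z0,z1=z0+.074))*2+.5).astype(np.float32))
        cv2.fillConvexPoly(N,np.round(h*16).astype(np.int32),1,shift=4);N=cv2.GaussianBlur(N.astype(np.uint8)*255.,(0,0),2)
        return ((M-N)**2).sum()/(M**2).sum()
    from scipy.optimize import minimize
    r=min((minimize(cost,[guess[0],guess[1],np.radians(a)],method="Nelder-Mead",options=dict(initial_simplex=[[guess[0]+i,guess[1]+j,np.radians(a+k)] for i,j,k in((0,0,0),(.012,0,0),(0,.012,0),(0,0,12))],xatol=1e-4,fatol=1e-5)) for a in yaws),key=lambda r:r.fun)
    print(col,"xy",r.x[:2],"yaw",round(np.degrees(r.x[2]),1),"cost",round(r.fun,3),"hull",P.min(0),P.max(0));return r.x
E
python3 - <<'E'
from h import *
base=dict(fx=354.033,fy=354.033,cx=321.764,cy=194.61)
def L(n): return dict(base,T=np.load(n+".npy"),pixels=cv2.cvtColor(cv2.imread(f"pics/{n}.png"),cv2.COLOR_BGR2RGB))
d1,d2=L("w1"),L("w2");t=cap("top");s=cap("scene","sc3")
G=dict(blue=(.438,-.151),green=(.437,.2),yellow=(.455,-.34),red=(.44,.01))
for c,g in G.items():
    fit({"green":d1,"red":d1}.get(c,d2),c,g); fit(t,c,g); fit(s,c,g)
E
```

```text
blue xy [ 0.4425 -0.1524] yaw 21.8 cost 0.213 hull [ 82 154] [162 200]Traceback (most recent call last):
  File "<stdin>", line 7, in <module>
  File "h.py", line 36, in fit
    best=min((k for k in range(1,n) if (L*m==k).sum()>60),key=lambda k:np.linalg.norm(np.argwhere(L==k).mean(0)[::-1]-g))
ValueError: min() iterable argument is empty
```

```bash
sed -i 's/&(V>60)/\&(V>35)/; s/>60)/>25)/; s/(S>140)&(V>70)/(S>120)\&(V>40)/; s/(S>150)&(V>70)/(S>130)\&(V>35)/' h.py
cat > f0.py <<'E'
from h import *
base=dict(fx=354.033,fy=354.033,cx=321.764,cy=194.61)
def L(n): return dict(base,T=np.load(n+".npy"),pixels=cv2.cvtColor(cv2.imread(f"pics/{n}.png"),cv2.COLOR_BGR2RGB))
d1,d2=L("w1"),L("w2");t=cap("top");s=cap("scene")
G=dict(blue=(.438,-.151),green=(.437,.2),yellow=(.455,-.34),red=(.44,.01))
for c,g in G.items():
    for d in ({"green":d1,"red":d1}.get(c,d2),t,s):
        try: fit(d,c,g)
        except Exception as e: print(c,e)
p=d2["pixels"]; print([cv2.cvtColor(p[y:y+1,x:x+1],cv2.COLOR_RGB2HSV)[0,0] for x,y in((110,180),(165,165),(150,180),(130,168),(155,160))])
E
python3 f0.py
```

```text
blue xy [ 0.4425 -0.1524] yaw 21.8 cost 0.213 hull [ 82 154] [162 200]
blue xy [ 0.4013 -0.0139] yaw -53.0 cost 2.042 hull [ 86 249] [104 270]
blue xy [ 0.4473 -0.1804] yaw 74.8 cost 0.402 hull [245 207] [277 241]
green xy [0.4425 0.1957] yaw -8.6 cost 0.225 hull [83 50] [174 100]
green xy [0.4449 0.1976] yaw -24.6 cost 0.573 hull [259 224] [267 236]
green xy [0.4414 0.1958] yaw -22.7 cost 0.03 hull [323 153] [336 174]
yellow xy [ 0.4516 -0.3329] yaw 21.3 cost 0.034 hull [112 289] [189 357]
yellow xy [ 0.4034 -0.0301] yaw -51.8 cost 2.349 hull [293 138] [305 155]
yellow xy [ 0.4518 -0.3341] yaw 14.9 cost 0.005 hull [218 240] [241 267]
red xy [0.4368 0.0134] yaw -12.9 cost 0.042 hull [104 215] [184 284]
red xy [0.4391 0.0143] yaw -7.1 cost 0.036 hull [308 225] [319 240]
red xy [-1.8658  1.0532] yaw -2.1 cost 1.0 hull [336 215] [343 226]
[array([110, 186, 159], dtype=uint8), array([111,  78,  69], dtype=uint8), array([112, 125,  86], dtype=uint8), array([111, 174, 148], dtype=uint8), array([112, 122,  88], dtype=uint8)]
```

```bash
sed -i 's/(S>130)&(V>35),"green":(abs(H-68)<16)&(S>120)/(S>95)\&(V>35),"green":(abs(H-68)<16)\&(S>100)/' h.py; python3 -c "
from h import *
delta([.4425,-.152,.22],21)"
python3 -m crank '[[[0.03,0,0,0,0,7],[0.06,0.015,0,0,0,14],[0.09,0.03,0,0,0,21],[0.12,0.045,0,0,0,28],[0.15,0.06,0,0,0,35],[0.18,0.075,0,0,0,42],[0.2,0.085,0,0,0,49],[0.205,0.09,0,0,0,56]]]' 0 | sed -n '1,2p;4p'; python3 -c "
from h import *
delta([.4425,-.152,.22],21)"
```

```text
shift mm [203.9  93.7  -9.9] turn [-0.   -0.02 70.11] t 18.23 F [-0.   0.2 -0.6] w 0.001
clock: 18.9
ee_pos: [0.438, -0.1544, 0.2104]
wrist_force: [-0.3, -1.1, -0.4]
shift mm [-0.6  5.1 -9.6] turn [-0.06 -0.06 13.76] t 18.9 F [-0.3 -1.1 -0.4] w 1.0
```

```bash
python3 -m crank '[[[0,0.005,-0.01,0,0,7],[0,0.005,-0.01,0,0,13.8],[0,0.005,-0.01,0,0,13.8]]]' | sed -n '1,2p;4p'; python3 -c "
from h import *
d=cap('wrist','w6')
q=fit(d,'blue',(.4425,-.152),range(0,41,10))
delta([q[0],q[1],.044],np.degrees(q[2]))"
```

```text
clock: 19.15
ee_pos: [0.446, -0.1528, 0.2212]
wrist_force: [1.1, 0.7, -0.0]
blue xy [ 0.4447 -0.1525] yaw 16.9 cost 0.033 hull [288 148] [354 193]
shift mm [  0.8  -1.  176.7] turn [0.04 0.04 4.61] t 19.2 F [-0.  -0.6  0.1] w 1.001
```

View pics/w6.png

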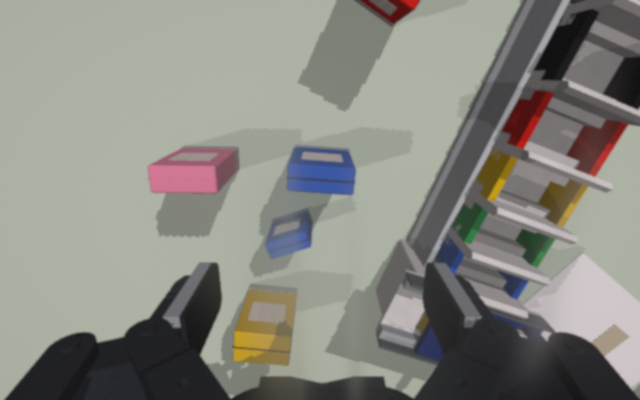

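Candidates: large blue (321,170), small blue (289,233) and pink (194,170). The large blue one fits, since pink is excluded and the larger of the rest is meant; confirming in a crop.

```bash
python3 -c "
import cv2
a=cv2.imread('pics/w6.png')[130:270,130:380]; cv2.imwrite('pics/w6c.png',cv2.resize(a,None,fx=2.4,fy=2.4,interpolation=cv2.INTER_CUBIC))"
```

```text
(no output)
```

View pics/w6c.png

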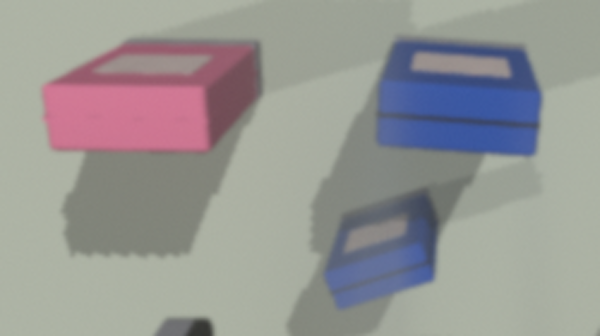

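Confirmed: the large blue box (right, crop (458,95)) is clearly bigger than the small blue one below it. Grasp it.

```bash
python3 -m crank '[[[0.001,-0.001,0.03,0,0,4.6],[0.001,-0.001,0.06,0,0,4.6],[0.001,-0.001,0.09,0,0,4.6],[0.001,-0.001,0.12,0,0,4.6],[0.001,-0.001,0.145,0,0,4.6],[0.001,-0.001,0.165,0,0,4.6],[0.001,-0.001,0.176,0,0,4.6],[0.001,-0.001,0.176,0,0,4.6]]]' | sed -n '1,2p;4p'; python3 -c "
from h import *
delta([.4447,-.1525,.044],16.9)"
python3 -m crank '[[[0,0,0,0,0,0],[0,0,0,0,0,0],[0,0,0,0,0,0],[0,0,0,0,0,0],[0,0,0,0,0,0],[0,0,0,0,0,0]]]' 1
```

```text
clock: 19.87
ee_pos: [0.4418, -0.1516, 0.0415]
wrist_force: [-0.5, 0.7, 0.1]
shift mm [-1.7  2.5 -2.5] turn [-0.25 -0.18 -0.01] t 19.87 F [-0.5  0.7  0.1] w 1.0
clock: 20.37
ee_pos: [0.4454, -0.1527, 0.0455]
orientation: [[-0.288, 0.958, 0.002], [0.958, 0.288, -0.001], [-0.002, 0.002, -1.0]]
wrist_force: [0.5, -0.1, 7.2]
grip_width: 0.647
gripper_force: 64.1
```

```bash
python3 -m crank '[[[0,0,-0.03,0,0,0],[0,0,-0.07,0,0,0],[0,0,-0.11,0,0,0],[0,0,-0.15,0,0,0],[0,0,-0.165,0,0,0],[0,0,-0.165,0,0,0]]]' | sed -n '1,2p;4p'; python3 -c "
from h import *
delta([.620,-.182,.21],1)"
```

```text
clock: 20.87
ee_pos: [0.447, -0.1532, 0.214]
wrist_force: [0.7, 0.5, -1.4]
shift mm [-77.3 157.3   5.4] turn [ 0.42  0.22 15.73] t 20.87 F [ 0.7  0.5 -1.4] w 0.649
```

```bash
python3 -m crank '[[[-0.02,0.035,0.004,0,0,4],[-0.04,0.07,0.004,0,0,8],[-0.055,0.105,0.004,0,0,12],[-0.07,0.135,0.004,0,0,15.7],[-0.077,0.157,0.004,0,0,15.7],[-0.077,0.157,0.004,0,0,15.7],[-0.077,0.157,0.004,0,0,15.7]]]' | sed -n '1,2p;4p'
cat >> h.py <<'E'
def lips(d,col,z=.082):
    m=mask(d["pixels"],col);n,L,st,ce=cv2.connectedComponentsWithStats(m);o=[]
    for k in range(1,n):
        if st[k][4]>40:
            P=np.argwhere(L==k)[:,::-1];W=np.array([onz(d,p,z)[:2] for p in P]);o.append((int(st[k][4]),W.min(0).round(4),W.max(0).round(4)))
    return o
E
python3 - <<'E'
from h import *
d=cap('wrist','w7');s=robot.state();z=s["ee_pos"][2]
delta([.620,-.182,.21],1)
for c in TH: print(c,lips(d,c))
fit(d,'blue',s["ee_pos"][:2],range(-10,11,10),z0=z-.0455+.010)
print(s["ee_pos"])
print(pts('slot_blue','wrist'))
E
```

```text
clock: 21.45
ee_pos: [0.6165, -0.1805, 0.2026]
wrist_force: [0.4, 0.7, -1.1]
shift mm [-1.6  4.4 -6.8] turn [-0.21 -0.06  0.04] t 21.5 F [-0.5 -0.8 -2. ] w 0.647
blue [(223, array([ 0.6498, -0.1945]), array([ 0.6567, -0.1738])), (1361, array([ 0.4351, -0.237 ]), array([ 0.4936, -0.1875])), (58, array([ 0.5839, -0.1957]), array([ 0.5886, -0.1873])), (14852, array([ 0.5475, -0.3322]), array([ 0.6877, -0.2029]))]
green [(302, array([ 0.6497, -0.1589]), array([ 0.6557, -0.129 ]))]
yellow [(559, array([ 0.5821, -0.1182]), array([ 0.5892, -0.0788])), (709, array([ 0.6462, -0.117 ]), array([ 0.6557, -0.0776])), (1441, array([ 0.4216, -0.327 ]), array([ 0.5087, -0.2671]))]
red [(329, array([ 0.5816, -0.0676]), array([ 0.5899, -0.0518])), (352, array([ 0.6455, -0.0665]), array([ 0.6548, -0.0507]))]
blue xy [ 0.6165 -0.1795] yaw 1.1 cost 0.043 hull [241 214] [402 344]
[ 0.6155 -0.1805  0.2032]
[(0.72, [328.1, 182.1])]
```

View pics/w7.png

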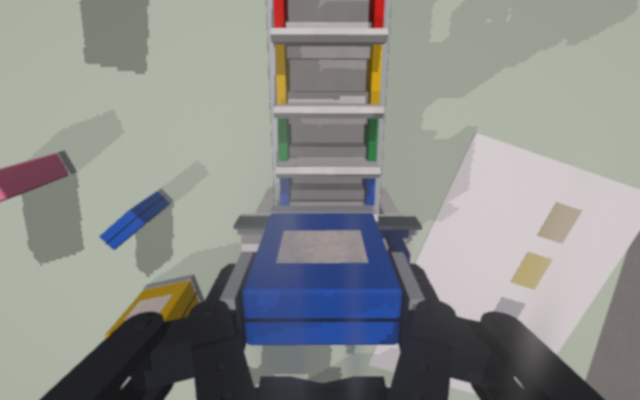

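Box held squarely, with slots visible above it (blue lips at (285,190) and (371,190)). Align and go down to just above the dividers.

```bash
python3 -m crank '[[[-0.002,0.004,0,0,0,0],[-0.002,0.004,0.02,0,0,0],[-0.002,0.004,0.035,0,0,0],[-0.002,0.004,0.045,0,0,0],[-0.002,0.004,0.045,0,0,0],[-0.002,0.004,0.045,0,0,0]]]' | sed -n '1,2p;4p'
python3 - <<'E'
from h import *
d=cap('wrist');s=robot.state();z=s["ee_pos"][2]
for c in ('blue','green','yellow'): print(c,[l for l in lips(d,c) if l[1][0]>.57])
q=fit(d,'blue',s["ee_pos"][:2],range(-10,11,10),z0=z-.0455+.010)
print(s["ee_pos"],"box to slot",np.array([.6202,-.1818])-q[:2]); delta([.6202,-.1818,.1115],.9)
E
```

```text
clock: 22.05
ee_pos: [0.6201, -0.1827, 0.1602]
wrist_force: [0.2, 0.6, -1.6]
blue []
green [(432, array([ 0.6497, -0.1583]), array([ 0.6559, -0.129 ])), (77, array([ 0.5843, -0.1567]), array([ 0.5877, -0.1476]))]
yellow [(823, array([ 0.5822, -0.1182]), array([ 0.5894, -0.0788])), (1054, array([ 0.6457, -0.1171]), array([ 0.6557, -0.0777]))]
blue xy [ 0.6202 -0.1833] yaw -3.1 cost 0.075 hull [242 194] [402 358]
[ 0.6208 -0.1829  0.1611] box to slot [-0.      0.0015]
shift mm [ 1.2 -0.6 49.6] turn [0.03 0.01 0.11] t 22.1 F [-0.   0.2 -1.3] w 0.65
```

```bash
python3 -m crank '[[[0.001,0,0.008,0,0,0],[0.001,0,0.016,0,0,0],[0.001,0,0.024,0,0,0],[0.001,0,0.032,0,0,0],[0.001,0,0.039,0,0,0],[0.001,0,0.045,0,0,0],[0.001,0,0.049,0,0,0],[0.001,0,0.049,0,0,0]]]' | sed -n '1,2p;4p'
```

```text
clock: 22.77
ee_pos: [0.6207, -0.1818, 0.1116]
wrist_force: [-0.8, -0.4, 0.8]
```

```bash
python3 -m crank '[[[0,0,0.001,0,0,0],[0,0,0.001,0,0,0],[0,0,0.001,0,0,0],[0,0,0.001,0,0,0]]]' 0| sed -n '1,2p;4,5p'; python3 -m crank '[[[0,0,-0.02,0,0,0],[0,0,-0.05,0,0,0],[0,0,-0.085,0,0,0],[0.03,-0.03,-0.1,0,0,0],[0.06,-0.06,-0.1,0,0,4],[0.09,-0.09,-0.1,0,0,8],[0.12,-0.12,-0.1,0,0,11],[0.15,-0.15,-0.1,0,0,11]]]' | sed -n '1,2p;4p'
python3 - <<'E'
from h import *
d=cap('wrist','w8');s=robot.state();t=cap('top','top3');c=cap('scene','sc4')
fit(c,'blue',(.6202,-.1818),[0],z0=.076)
for n,g in dict(green=(.4425,.196),red=(.438,.0135),yellow=(.4517,-.3335)).items():
    for k in (t,c):
        try: fit(k,n,g,range(-20,31,10))
        except Exception as e: print(n,e)
delta([.438,.0135,.22],-10)
E
```

```text
clock: 23.1
ee_pos: [0.6209, -0.1818, 0.1103]
wrist_force: [0.4, 0.9, 0.4]
grip_width: 1.003
clock: 23.77
ee_pos: [0.4713, -0.0378, 0.2104]
wrist_force: [0.2, 0.9, 0.2]
blue xy [ 0.642  -0.2354] yaw 18.8 cost 0.534 hull [277 220] [316 267]
green xy [0.4452 0.2004] yaw -16.3 cost 0.252 hull [258 223] [267 237]
green xy [0.4406 0.1963] yaw -23.9 cost 0.015 hull [323 152] [336 175]
red xy [0.4444 0.0703] yaw -29.7 cost 0.368 hull [294 223] [302 238]
red xy [0.4412 0.0624] yaw -18.1 cost 0.006 hull [299 169] [316 195]
yellow xy [ 0.4576 -0.3383] yaw 17.4 cost 0.184 hull [404 221] [417 236]
yellow xy [ 0.4526 -0.3346] yaw 16.4 cost 0.005 hull [218 241] [241 267]
shift mm [ 44.4 -40.8  -9.4] turn [-0.   -0.01  0.18] t 23.92 F [ 0.3 -0.4 -0.1] w 1.001
```

```bash
python3 -m crank '[[[0.03,-0.015,-0.005,0,0,4],[0.06,-0.03,-0.009,0,0,8],[0.093,-0.046,-0.009,0,0,8],[0.093,-0.046,-0.009,0,0,8],[0.093,-0.046,-0.009,0,0,8],[0.093,-0.046,-0.009,0,0,8]]]' | sed -n '1,2p;4p'; python3 -c "
from h import *
d=cap('wrist','w9')
q=fit(d,'red',(.4412,.0624),range(-40,11,10))
delta([q[0],q[1],.044],np.degrees(q[2]))"
```

```text
clock: 24.42
ee_pos: [0.4445, 0.0604, 0.2195]
wrist_force: [-0.5, -0.3, -0.4]
red xy [0.4421 0.0622] yaw -7.9 cost 0.047 hull [282 137] [352 204]
shift mm [  1.5  -3.  175.3] turn [  0.04   0.02 -10.11] t 24.47 F [ 0.  -0.7 -0.1] w 0.996
```

```bash
python3 -m crank '[[[0.001,-0.003,0,0,0,-6],[0.001,-0.003,0,0,0,-10],[0.001,-0.003,0,0,0,-10],[0.001,-0.003,0,0,0,-10]]]' | sed -n '1,2p;4p'; python3 -c "
from h import *
d=cap('wrist','w9')
m=mask(d['pixels'],'red')[100:260,240:420]; cv2.imwrite('pics/m9.png',cv2.resize(np.hstack([cv2.cvtColor(d['pixels'],cv2.COLOR_RGB2BGR)[100:260,240:420],cv2.merge([m*255]*3)]),None,fx=2.2,fy=2.2))
q=fit(d,'red',(.4412,.0624),range(-40,11,10))
delta([q[0],q[1],.044],np.degrees(q[2]))"
```

```text
clock: 24.8
ee_pos: [0.4415, 0.0616, 0.2192]
wrist_force: [0.5, 1.2, 0.0]
red xy [0.4419 0.0623] yaw -10.1 cost 0.039 hull [290 141] [356 203]
shift mm [  0.7   0.4 175.2] turn [0.   0.01 1.87] t 24.85 F [ 0.6  0.4 -0.8] w 1.001
```

View pics/m9.png

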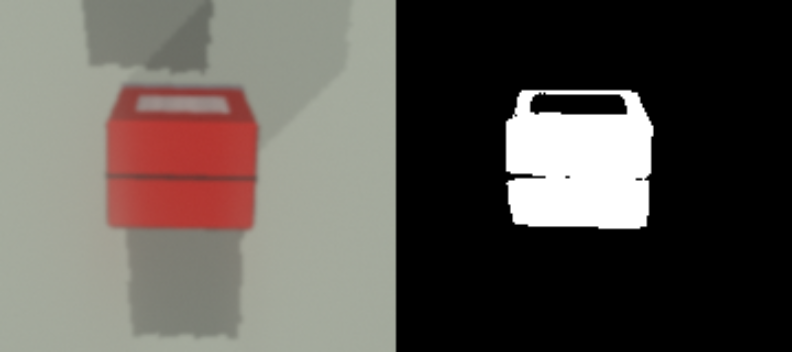

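The red box is well aligned below the tool (crop (180,160)), turned only ~1–2°. Grasp it.

```bash
python3 -m crank '[[[0.001,0,0.03,0,0,1.5],[0.001,0,0.06,0,0,1.5],[0.001,0,0.09,0,0,1.5],[0.001,0,0.12,0,0,1.5],[0.001,0,0.145,0,0,1.5],[0.001,0,0.165,0,0,1.5],[0.001,0,0.175,0,0,1.5],[0.001,0,0.175,0,0,1.5]]]' | sed -n '1,2p;4p'
python3 -m crank '[[[0,0,0,0,0,0],[0,0,0,0,0,0],[0,0,0,0,0,0],[0,0,0,0,0,0],[0,0,0,0,0,0],[0,0,0,0,0,0]]]' 1
python3 -m crank '[[[0,0,-0.03,0,0,0],[0,0,-0.07,0,0,0],[0,0,-0.11,0,0,0],[0,0,-0.15,0,0,0],[0,0,-0.165,0,0,0],[0,0,-0.165,0,0,0]]]' | sed -n '1,2p;4p'; python3 -c "
from h import *
delta([.6181,-.0468,.21],.9)"
```

```text
clock: 25.52
ee_pos: [0.4394, 0.063, 0.0424]
wrist_force: [-0.3, 0.7, -0.4]
clock: 26.02
ee_pos: [0.4424, 0.0638, 0.0458]
orientation: [[0.165, 0.986, 0.003], [0.986, -0.165, 0.0], [0.001, 0.003, -1.0]]
wrist_force: [-0.8, -0.1, 6.7]
grip_width: 0.649
gripper_force: 64.4
clock: 26.52
ee_pos: [0.4441, 0.0641, 0.2141]
wrist_force: [1.5, 0.7, -2.6]
shift mm [-80.7 189.9   5.4] turn [  0.49  -0.11 -10.39] t 26.52 F [ 1.5  0.7 -2.6] w 0.652
```

```bash
python3 -m crank '[[[-0.015,0.035,0.004,0,0,-4],[-0.03,0.07,0.004,0,0,-8],[-0.045,0.105,0.004,0,0,-10.4],[-0.06,0.14,0.004,0,0,-10.4],[-0.075,0.17,0.004,0,0,-10.4],[-0.081,0.19,0.01,0,0,-10.4],[-0.081,0.19,0.03,0,0,-10.4],[-0.081,0.19,0.045,0,0,-10.4]]]' | sed -n '1,2p;4p';python3 -m crank '[[[0,0,0,0,0,0],[0,0,0,0,0,0]]]' | sed -n '1,2p;4p'
cat > al.py <<'E'
import sys
from h import *
c=sys.argv[1];sl=dict(blue=(.6202,-.1818),green=(.6196,-.1428),yellow=(.6189,-.0978),red=(.6181,-.0468))[c];zb=float(sys.argv[2])
d=cap('wrist','al_'+c);s=robot.state();z=s["ee_pos"][2]
q=fit(d,c,s["ee_pos"][:2],range(-10,11,10),z0=z-zb+.010)
print(s["ee_pos"],"box-tcp mm",1000*(q[:2]-s["ee_pos"][:2]))
delta([*sl,.066+zb],.9)
for k in TH:
    if k!=c: print(k,[l for l in lips(d,k) if l[1][0]>.57])
E
python3 al.py red .0458
```

```text
clock: 27.18
ee_pos: [0.6152, -0.0485, 0.1609]
wrist_force: [-0.4, 0.8, -3.0]
clock: 27.35
ee_pos: [0.613, -0.0474, 0.1617]
wrist_force: [-0.2, 0.5, -3.2]
red xy [ 0.6134 -0.0464] yaw 2.1 cost 0.092 hull [241 180] [402 367]
[ 0.6141 -0.0474  0.1633] box-tcp mm [-0.7661  1.0216]
shift mm [ 0.5  4.1 51.5] turn [-0.14 -0.01  0.02] t 27.4 F [-0.2  0.1 -1.9] w 0.649
blue []
green []
yellow [(3283, array([0.7041, 0.0425]), array([0.7623, 0.0757]))]
```

```bash
python3 -m crank '[[[0,0.004,0,0,0,0],[0,0.004,0.008,0,0,0],[0,0.004,0.016,0,0,0],[0,0.004,0.024,0,0,0],[0,0.004,0.032,0,0,0],[0,0.004,0.040,0,0,0],[0,0.004,0.047,0,0,0],[0,0.004,0.051,0,0,0]]]' | sed -n '1,2p;4p'; python3 -m crank '[[[0,0,0,0,0,0],[0,0,0.001,0,0,0]]]' | sed -n '1,2p;4p'
```

```text
clock: 28.07
ee_pos: [0.6183, -0.0474, 0.1118]
wrist_force: [-3.5, 0.2, 18.3]
clock: 28.23
ee_pos: [0.6192, -0.0474, 0.1123]
wrist_force: [0.0, 1.2, -3.6]
```

```bash
python3 -m crank '[[[0,0,0.002,0,0,0],[0,0,0.003,0,0,0],[0,0,0.003,0,0,0]]]' | sed -n '1,2p;4p'; python3 -c "
from h import *
d=cap('scene');fit(d,'red',(.618,-.047),[0],z0=.076)"
```

```text
clock: 28.48
ee_pos: [0.6194, -0.0475, 0.1118]
wrist_force: [-5.6, 0.6, 13.0]
red xy [ 0.623  -0.0464] yaw -13.6 cost 0.094 hull [320 193] [343 227]
```

```bash
python3 -m crank '[[[0,0,-0.002,0,0,0],[0,0,-0.002,0,0,0],[0,0,-0.002,0,0,0],[0,0,-0.002,0,0,0]]]' 0| sed -n '1,2p;4,5p'; python3 -m crank '[[[0,0,-0.03,0,0,0],[0,0,-0.06,0,0,0],[0,0,-0.10,0,0,0],[0.04,-0.02,-0.11,0,0,0],[0.08,-0.05,-0.11,0,0,5],[0.12,-0.08,-0.11,0,0,10],[0.16,-0.12,-0.11,0,0,14],[0.2,-0.16,-0.11,0,0,14]]]' | sed -n '1,2p;4p'
python3 - <<'E'
from h import *
c=cap('scene','sc5')
for n,g,z in (('blue',(.6202,-.1818),.076),('red',(.618,-.047),.076),('green',(.4425,.196),.01),('yellow',(.4517,-.3335),.01)):
    q=fit(c,n,g,range(-20,31,10),z0=z)
    if n=='green':delta([*q[:2],.22],-15)
d=cap('wrist','w10')
E
```

```text
clock: 28.87
ee_pos: [0.6194, -0.0475, 0.1114]
wrist_force: [0.2, -0.1, 0.4]
grip_width: 1.002
clock: 29.53
ee_pos: [0.4905, 0.1156, 0.2212]
wrist_force: [-0.1, 1.0, 0.1]
blue xy [ 0.6389 -0.2364] yaw 18.3 cost 0.532 hull [276 220] [317 266]
red xy [ 0.6253 -0.048 ] yaw -17.8 cost 0.088 hull [320 193] [343 227]
green xy [0.4414 0.1958] yaw -23.0 cost 0.016 hull [323 152] [336 175]
shift mm [ 64.4 -59.2   1.5] turn [-0.31 -0.15  2.11] t 29.58 F [-7.   2.1 -1.3] w 0.999
yellow xy [ 0.4528 -0.335 ] yaw 15.0 cost 0.006 hull [218 241] [241 267]
```

```bash
python3 -m crank '[[[0.03,-0.03,0,0,0,2],[0.064,-0.059,0,0,0,2],[0.064,-0.059,0,0,0,2],[0.064,-0.059,0,0,0,2],[0.064,-0.059,0,0,0,2],[0.064,-0.059,0,0,0,2]]]' | sed -n '1,2p;4p'; python3 -c "
from h import *
d=cap('wrist','w11')
q=fit(d,'green',(.4414,.1958),range(-40,11,10))
delta([q[0],q[1],.044],np.degrees(q[2]))"
```

```text
clock: 30.13
ee_pos: [0.4493, 0.1893, 0.2212]
wrist_force: [0.4, -0.4, -0.4]
green xy [0.4517 0.1909] yaw 6.7 cost 0.456 hull [293 143] [345 191]
shift mm [  2.5   1.7 177.2] turn [  0.01   0.02 -21.9 ] t 30.18 F [-0.3  0.2 -0.9] w 1.002
```

```bash
python3 -m crank '[[[0,0,0,0,0,0],[0,0,0,0,0,0]]]' | sed -n '2p'; python3 -c "
from h import *
d=cap('wrist','w11');h=cv2.cvtColor(d['pixels'],cv2.COLOR_RGB2HSV)
for r in range(120,225,8): print(r,[tuple(int(v) for v in h[r,c]) for c in range(270,370,12)])"
```

```text
ee_pos: [0.4491, 0.1892, 0.2212]
120 [(43, 21, 168), (44, 20, 167), (46, 20, 167), (45, 20, 155), (45, 20, 151), (45, 20, 152), (44, 19, 151), (43, 20, 151), (43, 20, 151)]
128 [(44, 20, 167), (45, 18, 167), (44, 20, 167), (46, 22, 152), (44, 19, 150), (45, 20, 151), (45, 20, 152), (46, 19, 151), (44, 19, 151)]
136 [(43, 21, 167), (43, 22, 166), (43, 20, 152), (48, 20, 152), (46, 19, 151), (45, 20, 151), (44, 19, 150), (45, 20, 151), (43, 20, 154)]
144 [(44, 20, 167), (44, 20, 165), (64, 71, 107), (65, 94, 103), (63, 91, 101), (64, 80, 105), (61, 54, 113), (45, 20, 152), (45, 21, 168)]
152 [(44, 20, 166), (53, 31, 142), (33, 19, 135), (27, 21, 131), (41, 28, 129), (51, 39, 124), (65, 108, 99), (44, 21, 158), (43, 18, 167)]
160 [(45, 22, 166), (64, 93, 132), (65, 104, 130), (66, 126, 127), (66, 134, 126), (67, 136, 126), (66, 131, 127), (44, 20, 166), (45, 21, 168)]
168 [(44, 20, 166), (64, 90, 131), (64, 98, 130), (66, 125, 126), (66, 136, 124), (66, 135, 125), (66, 130, 126), (45, 22, 166), (44, 20, 167)]
176 [(45, 22, 166), (60, 52, 108), (62, 52, 99), (64, 85, 93), (66, 98, 94), (
[... 204 characters left out ...]

192 [(45, 22, 166), (59, 47, 136), (60, 56, 123), (63, 65, 114), (58, 43, 113), (56, 35, 118), (53, 28, 119), (45, 22, 166), (44, 20, 167)]
200 [(44, 20, 166), (46, 20, 163), (47, 22, 160), (45, 20, 126), (46, 22, 126), (45, 21, 124), (45, 20, 125), (44, 20, 164), (45, 21, 168)]
208 [(44, 20, 165), (46, 20, 164), (46, 20, 163), (47, 18, 126), (45, 20, 125), (45, 20, 125), (45, 20, 126), (44, 20, 165), (43, 21, 167)]
216 [(44, 20, 166), (44, 20, 164), (44, 20, 163), (45, 20, 126), (43, 18, 125), (44, 22, 126), (45, 20, 126), (44, 20, 165), (44, 20, 167)]
224 [(42, 20, 166), (47, 22, 164), (45, 22, 164), (42, 20, 127), (45, 20, 126), (45, 20, 125), (45, 20, 127), (46, 20, 165), (44, 20, 167)]
```

```bash
sed -i 's/(abs(H-68)<16)&(S>100)/(abs(H-66)<12)\&(S>45)/; s/(S>95)&(V>35)/(S>70)\&(V>35)/; s/(S>120)&(V>40)/(S>75)\&(V>40)/' h.py; python3 -c "
from h import *
d=cap('wrist','w11')
q=fit(d,'green',(.4414,.1958),range(-40,11,10))
delta([q[0],q[1],.044],np.degrees(q[2]))"
```

```text
green xy [0.4432 0.1955] yaw -13.3 cost 0.006 hull [279 141] [347 192]
shift mm [  4.4  -7.  177.2] turn [-0.01  0.01 -1.88] t 30.45 F [ 1.   0.2 -1. ] w 0.999
```

Excellent fit (cost 0.006).

```bash
python3 -m crank '[[[0.004,-0.007,0.03,0,0,-1.9],[0.004,-0.007,0.06,0,0,-1.9],[0.004,-0.007,0.09,0,0,-1.9],[0.004,-0.007,0.12,0,0,-1.9],[0.004,-0.007,0.145,0,0,-1.9],[0.004,-0.007,0.165,0,0,-1.9],[0.004,-0.007,0.176,0,0,-1.9],[0.004,-0.007,0.176,0,0,-1.9]]]' | sed -n '1,2p;4p'
python3 -m crank '[[[0,0,0,0,0,0],[0,0,0,0,0,0],[0,0,0,0,0,0],[0,0,0,0,0,0],[0,0,0,0,0,0],[0,0,0,0,0,0]]]' 1
python3 -m crank '[[[0,0,-0.03,0,0,0],[0,0,-0.07,0,0,0],[0,0,-0.11,0,0,0],[0,0,-0.15,0,0,0],[0,0,-0.165,0,0,0],[0,0,-0.165,0,0,0]]]' | sed -n '1,2p;4p'; python3 -c "
from h import *
delta([.6196,-.1428,.21],.9)"
```

```text
clock: 31.12
ee_pos: [0.4409, 0.1946, 0.0427]
wrist_force: [0.1, -0.6, 0.4]
clock: 31.62
ee_pos: [0.444, 0.1963, 0.0466]
orientation: [[0.228, 0.974, 0.002], [0.974, -0.228, 0.001], [0.002, 0.002, -1.0]]
wrist_force: [-1.1, 0.4, 6.7]
grip_width: 0.65
gripper_force: 64.3
clock: 32.12
ee_pos: [0.4456, 0.197, 0.2152]
wrist_force: [0.5, -0.1, -1.6]
shift mm [-291.2  246.9    5.4] turn [  0.42  -0.24 -14.08] t 32.12 F [ 0.5 -0.1 -1.6] w 0.649
```

```bash
python3 -m crank '[[[-0.03,0.025,-0.01,0,0,-4],[-0.06,0.05,-0.02,0,0,-8],[-0.09,0.075,-0.02,0,0,-11],[-0.12,0.1,-0.02,0,0,-14],[-0.15,0.125,-0.02,0,0,-14],[-0.18,0.15,-0.02,0,0,-14],[-0.21,0.175,-0.02,0,0,-14],[-0.24,0.2,-0.02,0,0,-14]]]' | sed -n '1,2p;4p'; python3 -c "
from h import *
delta([.6196,-.1428,.165],.9)"
```

```text
clock: 32.78
ee_pos: [0.5825, -0.0853, 0.2285]
wrist_force: [0.2, -0.3, -1.9]
shift mm [-58.   36.5  63.4] turn [-0.13 -0.03 -0.1 ] t 32.78 F [ 0.2 -0.3 -1.9] w 0.646
```

```bash
python3 -m crank '[[[-0.025,0.018,0,0,0,0],[-0.045,0.033,0,0,0,0],[-0.052,0.043,0,0,0,0],[-0.052,0.043,0.02,0,0,0],[-0.052,0.043,0.045,0,0,0],[-0.052,0.043,0.067,0,0,0],[-0.052,0.043,0.067,0,0,0],[-0.052,0.043,0.067,0,0,0]]]' | sed -n '1,2p;4p'; python3 al.py green .0466
```

```text
clock: 33.45
ee_pos: [0.6245, -0.1345, 0.1608]
wrist_force: [0.4, -0.4, -0.5]
green xy [ 0.6238 -0.1333] yaw 0.7 cost 0.027 hull [241 203] [402 353]
[ 0.626  -0.1347  0.1627] box-tcp mm [-2.1541  1.4434]
shift mm [-8.  -6.4 50.2] turn [-0.1  -0.02 -0.08] t 33.5 F [ 0.3 -0.1 -1.4] w 0.647
blue [(473, array([ 0.6615, -0.2896]), array([ 0.6851, -0.2499])), (714, array([ 0.5833, -0.2855]), array([ 0.6433, -0.2584]))]
yellow [(823, array([ 0.5818, -0.1186]), array([ 0.5926, -0.0812])), (813, array([ 0.6462, -0.1177]), array([ 0.656 , -0.0797])), (763, array([ 0.6077, -0.2669]), array([ 0.6577, -0.2552]))]
red [(7628, array([ 0.5773, -0.047 ]), array([ 0.6563, -0.0172])), (6548, array([ 0.5778, -0.0767]), array([ 0.6567, -0.0473]))]
```

```bash
python3 -m crank '[[[-0.0085,-0.006,0,0,0,0],[-0.0085,-0.006,0,0,0,0],[-0.0085,-0.006,0,0,0,0]]]' | sed -n '1,2p;4p'; python3 al.py green .0466 | sed -n '1,3p'
```

```text
clock: 33.75
ee_pos: [0.6212, -0.1442, 0.1648]
wrist_force: [-0.5, -0.4, -1.7]
green xy [ 0.6206 -0.1441] yaw 0.5 cost 0.124 hull [241 185] [402 357]
[ 0.6212 -0.144   0.1647] box-tcp mm [-0.6239 -0.1077]
shift mm [ 1.2 -1.7 52.1] turn [ 0.12  0.02 -0.12] t 33.8 F [ 0.5  0.1 -1.9] w 0.653
```

```bash
python3 -m crank '[[[0.001,-0.001,0.008,0,0,0],[0.001,-0.001,0.016,0,0,0],[0.001,-0.001,0.024,0,0,0],[0.001,-0.001,0.032,0,0,0],[0.001,-0.001,0.038,0,0,0],[0.001,-0.001,0.044,0,0,0],[0.001,-0.001,0.05,0,0,0],[0.001,-0.001,0.052,0,0,0]]]' | sed -n '1,2p;4p'; python3 -m crank '[[[0,0,0.001,0,0,0],[0,0,0.001,0,0,0],[0,0,0.001,0,0,0]]]' | sed -n '1,2p;4p'
```

```text
clock: 34.47
ee_pos: [0.6197, -0.1425, 0.1125]
wrist_force: [-9.7, 0.8, 25.1]
clock: 34.72
ee_pos: [0.6197, -0.1425, 0.1126]
wrist_force: [-6.7, 1.6, 15.2]
```

```bash
python3 -m crank '[[[0,0,-0.002,0,0,0],[0,0,-0.002,0,0,0],[0,0,-0.002,0,0,0],[0,0,-0.002,0,0,0]]]' 0| sed -n '1,2p;4,5p'; python3 -m crank '[[[0,0,-0.03,0,0,0],[0,0,-0.06,0,0,0],[0,0,-0.10,0,0,0],[-0.02,-0.03,-0.115,0,0,0],[-0.05,-0.06,-0.115,0,0,-4],[-0.08,-0.09,-0.115,0,0,-8],[-0.11,-0.12,-0.115,0,0,-12],[-0.14,-0.15,-0.115,0,0,-15]]]' | sed -n '1,2p;4p'
python3 - <<'E'
from h import *
c=cap('scene','sc6')
q=fit(c,'yellow',(.4517,-.3335),range(-20,31,10)); delta([*q[:2],.22],16)
E
```

```text
clock: 35.05
ee_pos: [0.6198, -0.1425, 0.112]
wrist_force: [0.8, 0.3, 0.0]
grip_width: 1.003
clock: 35.72
ee_pos: [0.4725, -0.2834, 0.2272]
wrist_force: [0.6, -1.0, 0.3]
yellow xy [ 0.4519 -0.3344] yaw 16.8 cost 0.005 hull [217 240] [241 268]
shift mm [-40.1 -27.3   7.5] turn [-0.29  0.16 -0.17] t 35.77 F [-4.1 -2.7 -0.1] w 1.003
```

```bash
python3 -m crank '[[[-0.02,-0.015,0.007,0,0,0],[-0.04,-0.023,0.007,0,0,0],[-0.04,-0.023,0.007,0,0,0],[-0.04,-0.023,0.007,0,0,0],[-0.04,-0.023,0.007,0,0,0]]]' | sed -n '1,2p;4p'; python3 -c "
from h import *
d=cap('wrist','w12')
q=fit(d,'yellow',(.452,-.334),range(-10,41,10))
delta([q[0],q[1],.044],np.degrees(q[2]))"
```

```text
clock: 36.18
ee_pos: [0.4627, -0.3267, 0.22]
wrist_force: [0.1, 0.6, 0.9]
yellow xy [ 0.4524 -0.3341] yaw 15.4 cost 0.003 hull [274 148] [342 206]
shift mm [ -4.6 -12.1 176.1] turn [-0.   -0.04  0.45] t 36.23 F [-0.4  0.9 -0.4] w 1.001
```

```bash
python3 -m crank '[[[-0.0045,-0.012,0.02,0,0,0.5],[-0.0045,-0.012,0.06,0,0,0.5],[-0.0045,-0.012,0.09,0,0,0.5],[-0.0045,-0.012,0.12,0,0,0.5],[-0.0045,-0.012,0.145,0,0,0.5],[-0.0045,-0.012,0.165,0,0,0.5],[-0.0045,-0.012,0.175,0,0,0.5],[-0.0045,-0.012,0.175,0,0,0.5]]]' | sed -n '1,2p;4p'
python3 -m crank '[[[0,0,0,0,0,0],[0,0,0,0,0,0],[0,0,0,0,0,0],[0,0,0,0,0,0],[0,0,0,0,0,0],[0,0,0,0,0,0]]]' 1
python3 -m crank '[[[0,0,-0.03,0,0,0],[0,0,-0.07,0,0,0],[0,0,-0.11,0,0,0],[0,0,-0.15,0,0,0],[0,0,-0.185,0,0,0],[0,0,-0.185,0,0,0]]]' | sed -n '1,2p;4p'; python3 -c "
from h import *
delta([.6189,-.0978,.23],.9)"
```

```text
clock: 36.9
ee_pos: [0.4511, -0.3328, 0.0431]
wrist_force: [0.1, -0.7, 0.9]
clock: 37.4
ee_pos: [0.4536, -0.3357, 0.0472]
orientation: [[-0.264, 0.964, 0.003], [0.964, 0.264, -0.002], [-0.003, 0.002, -1.0]]
wrist_force: [-0.4, 0.3, 6.0]
grip_width: 0.649
gripper_force: 64.5
clock: 37.9
ee_pos: [0.4555, -0.3372, 0.2388]
wrist_force: [1.0, -0.1, -2.1]
shift mm [187.8 220.8   8.7] turn [ 0.51  0.5  14.41] t 37.9 F [ 1.  -0.1 -2.1] w 0.649
```

```bash
python3 -m crank '[[[0.025,0.03,0,0,0,4],[0.05,0.06,0,0,0,8],[0.075,0.09,0,0,0,12],[0.1,0.12,0,0,0,14.4],[0.125,0.15,0,0,0,14.4],[0.15,0.18,0,0,0,14.4],[0.175,0.205,0,0,0,14.4],[0.188,0.218,0,0,0,14.4]]]' | sed -n '1,2p;4p'; python3 -m crank '[[[0,0,0,0,0,0],[0,0,0.02,0,0,0],[0,0,0.045,0,0,0],[0,0,0.065,0,0,0],[0,0,0.065,0,0,0],[0,0,0.065,0,0,0]]]' | sed -n '1,2p;4p'; python3 al.py yellow .0472
```

```text
clock: 38.57
ee_pos: [0.6144, -0.0921, 0.2297]
wrist_force: [-0.6, -0.3, -2.0]
clock: 39.07
ee_pos: [0.6113, -0.0962, 0.1642]
wrist_force: [0.3, 0.2, -1.6]
yellow xy [ 0.612 -0.094] yaw 1.3 cost 0.036 hull [240 199] [412 355]
[ 0.6126 -0.0964  0.1657] box-tcp mm [-0.535   2.3843]
shift mm [-1.5  6.3 52.5] turn [-0.02  0.   -0.02] t 39.12 F [ 0.7  0.4 -1.3] w 0.651
blue [(1636, array([ 0.5848, -0.252 ]), array([ 0.6676, -0.2229]))]
green []
red [(11546, array([ 0.5815, -0.093 ]), array([ 0.6619, -0.0249]))]
```

```bash
python3 -m crank '[[[-0.0025,0.006,0,0,0,0],[-0.0025,0.006,0.008,0,0,0],[-0.0025,0.006,0.016,0,0,0],[-0.0025,0.006,0.024,0,0,0],[-0.0025,0.006,0.032,0,0,0],[-0.0025,0.006,0.040,0,0,0],[-0.0025,0.006,0.047,0,0,0],[-0.0025,0.006,0.051,0,0,0]]]' | sed -n '1,2p;4p'; python3 -m crank '[[[0,0,0.001,0,0,0],[0,0,0.002,0,0,0],[0,0,0.002,0,0,0]]]' | sed -n '1,2p;4p'
```

```text
clock: 39.78
ee_pos: [0.6182, -0.0981, 0.1131]
wrist_force: [-10.2, 2.6, 41.3]
clock: 40.03
ee_pos: [0.6185, -0.0982, 0.1132]
wrist_force: [-3.8, 1.1, 5.7]
```

Seated height reached (0.113 = 0.066 + 0.047). Release, withdraw and inspect.

```bash
python3 -m crank '[[[0,0,-0.002,0,0,0],[0,0,-0.002,0,0,0],[0,0,-0.002,0,0,0],[0,0,-0.002,0,0,0]]]' 0| sed -n '1,2p;4,5p'; python3 -m crank '[[[0,0,-0.03,0,0,0],[0,0,-0.06,0,0,0],[0,0,-0.10,0,0,0],[-0.02,-0.03,-0.12,0,0,0],[-0.02,-0.06,-0.14,0,0,0],[-0.02,-0.09,-0.14,0,0,0],[-0.02,-0.12,-0.14,0,0,0],[-0.02,-0.12,-0.14,0,0,0]]]' | sed -n '1,2p;4p'
python3 - <<'E'
from h import *
d=cap('wrist','w13');c=cap('scene','sc7')
S=dict(blue=(.6202,-.1818),green=(.6196,-.1428),yellow=(.6189,-.0978),red=(.6181,-.0468))
for n,g in S.items():
    for k in (d,c):
        try: q=fit(k,n,g,[0],z0=.076);print(1000*(q[:2]-g))
        except Exception as e: print(e)
a=cv2.imread('pics/w13.png');b=cv2.imread('pics/sc7.png')[140:300,230:430]
cv2.imwrite('pics/fin.png',np.hstack([cv2.resize(a[0:400,240:640],(400,400)),cv2.resize(b,(400,320)) if 0 else cv2.copyMakeBorder(cv2.resize(b,(400,320)),0,80,0,0,cv2.BORDER_CONSTANT)]))
print([ (t,pts(t,'scene')[:1]) for t in ('bolt_top','keeper_bar')])
E
```

```text
clock: 40.37
ee_pos: [0.6192, -0.0983, 0.1143]
wrist_force: [-0.3, 0.1, 0.6]
grip_width: 1.001
clock: 41.03
ee_pos: [0.4943, -0.1201, 0.2547]
wrist_force: [0.4, 0.2, -0.5]
blue xy [ 0.631  -0.1938] yaw -13.8 cost 0.329 hull [406 212] [530 334]
[ 10.7634 -12.0226]
blue xy [ 0.6403 -0.2325] yaw 19.3 cost 0.548 hull [276 220] [317 267]
[ 20.1202 -50.6831]
green xy [ 0.6164 -0.1438] yaw -1.2 cost 0.125 hull [407 173] [526 242]
[-3.166  -1.0046]
green xy [ 0.6267 -0.1399] yaw -15.3 cost 0.181 hull [302 211] [325 245]
[7.126  2.8974]
yellow xy [ 0.616  -0.0971] yaw 1.9 cost 0.102 hull [411 125] [538 188]
[-2.892   0.7354]
yellow xy [ 0.6246 -0.0928] yaw -9.9 cost 0.156 hull [311 201] [334 237]
[5.7434 4.9729]
red xy [ 0.6165 -0.0485] yaw -0.2 cost 0.112 hull [415  60] [554 125]
[-1.6133 -1.6936]
red xy [ 0.628  -0.0457] yaw -33.4 cost 0.157 hull [320 193] [343 227]
[9.9271 1.1082]
[('bolt_top', [(0.53, [290.9, 253.5])]), ('keeper_bar', [(0.65, [304.2, 250.4])])]
```

View pics/fin.png

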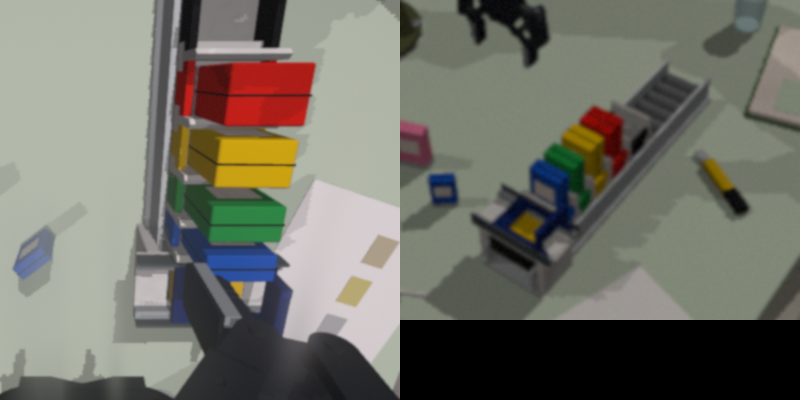

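All four boxes stand level and upright in their own slots (red (255,95), yellow (243,158), green (235,213), blue (232,260)). The keeper still covers the plate and no black box is present, so I hand in.

```bash
python3 -m crank '[[[0,0,0,0,0,0],[0,0,0,0,0,0],[0,0,0,0,0,0],[0,0,0,0,0,0]]]' | sed -n '1,2p;4p'; python3 -c "
from plant import robot
print(robot.hand_in())"
```

```text
clock: 41.57
ee_pos: [0.4997, -0.1201, 0.2539]
wrist_force: [-0.2, 0.1, -0.3]
the job is handed in; nothing more can be done
None
```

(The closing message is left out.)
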